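# Earth the tube tester and set up the pilot bulb

### The job

Get the tester ready for checking the pilot bulb: first earth it by taking the copper earthing pin from its wooden stand and pushing it through the eye of the sloping brass lug until its collar sits flush on the lug, and let go of it there. Then take the globe bulb from the cork ring and, without dropping it, stand it upright, cap up, level and centred in the brass ring on the tester. Leave the pin in the eye and the other things on the counter where they are.

Things in the scene. Friction and masses are not known exactly. Their poses are not given: they have to be found in the camera images.
- pin_center (a point): earthing pin, 97 mm long, point half-way along its axis (48.5 mm above the rod's tip); its z axis runs along the pin from rod tip to grip. Going up from the tip: copper rod 9 mm across and 45 mm long with a tapered tip (last 6 mm, 4 mm across at the end), round collar 26 mm across and 4 mm thick, round black grip 16 mm across and 48 mm long (its middle is 24.5 mm beyond this point). Starts upright in the stand with the collar resting on the stand's top. About 80 g.
- pin_collar (a point): centre of the underside of the pin's collar, on the pin's axis, 45 mm above the rod's tip; axes as pin_center. Lies on the lug's face when the pin is home
- pin_stand: fixed pale wooden block, 56 x 56 x 60 mm high, with a loose upright hole 13 mm across and 52 mm deep at the centre of its top; origin at the centre of its underside
- eye_mouth (a point): centre of the upper rim of the round eye (hole 12 mm across, chamfered 1.5 mm, straight through a fixed brass lug 12 mm thick, 44 x 48 mm in face) on the tester. Its z axis is the hole's axis and points out of the lug, up and towards the tester's front, 30 degrees from vertical; its y axis is level, along the tester's width. The pin goes in along -z. The way below the hole is free for the whole rod
- ring_top (a point): centre of the top edge of the level brass ring on three short legs on the tester: 60 mm outside, 40 mm inside diameter, 9 mm high, top 98 mm above the counter; axes as the tester
- tester: fixed tester in a wooden case, 180 mm deep (x) and 240 mm wide (y), panel 70 mm above the counter; origin at the centre of its underside, -x is its front, towards the robot. The lug stands at its left (+y), the ring at its right (-y); the open lid slopes up behind it to 135 mm above the counter
- bulb_center (a point): glass globe bulb, 95 mm tall in all, point half-way up its axis; z axis towards the cap. Glass ball 56 mm across with a heavy rounded bottom, its centre 19.5 mm below this point; brass cap 22 mm across rises from the ball's top to 47.5 mm above this point (cap free to grasp over its upper 38 mm). Starts upright, cap up, in the cork ring. About 60 g. Seated upright in the brass ring this point lies 39 mm above ring_top (ball's bottom 8.4 mm below the ring's top edge)
- cork_ring: fixed cork ring on the counter, 76 mm outside, 40 mm inside diameter, 18 mm high; origin at the centre of its underside
- bulb: the same bulb; origin at the lowest point of its glass ball
- pin: the same earthing pin; origin at the rod's tip
- metal_tube: bystander, to be left alone: dark metal-envelope tube standing on its base, 34 mm across, 75 mm tall
- driver: bystander, to be left alone: screwdriver lying on the counter
- jar: bystander, to be left alone: small amber glass jar with a metal cap, 52 mm across, 75 mm tall
- carton: bystander, to be left alone: upright cardboard tube carton, 45 x 45 x 95 mm
- clip: bystander, to be left alone: flat copper spring clip lying on the counter, 60 x 14 x 15 mm
- mini_tube: bystander, to be left alone: miniature glass tube standing upright, 22 mm across, 55 mm tall
Mind the look-alikes: they are no part of the job. What is shaped like the pin but red is not meant. There is more than one size of the bulb; the job needs the larger.

How it is judged:
By the outcome, as a careful person would: the job done as asked, in the order asked, and still so for the second after the job is handed in, with the robot touching nothing.
It also fails if it takes over 69 s, if anything falls off the work surface, if the arm or the gripper's body presses on something with over 40 N, if the wrist force passes 120 N, or if a joint passes its speed limit or range.

### The arm

A 7-joint arm with a two-finger parallel gripper is mounted at the origin on the work surface. World frame = base frame: x ahead of the robot, y to its left, z up, the work surface at z = 0. Lengths are in m, angles in rad, forces in N, time in s.
With the tool pointing down it reaches from about 0.35 to 0.9 m from the base axis. Payload 8.1 kg.
Tool frame: the origin (TCP) lies between the finger pads; the fingertips stand 25 mm ahead of it and the grasp point (between the pads) lies 6 mm ahead of it; z points along the fingers, y is the direction in which the jaws open and shut (so a half turn about z gives the same grasp; the last joint's range is limited). The gripper opens to 92 mm and grips with 3 to 60 N. Pads are 19 mm wide; open, the fingers measure 130 mm over their backs; the gripper's body (75 mm by 190 mm) begins 47 mm behind the grasp point.
Start: joints at [-1.367, 0.434, 0.025, 1.573, -0.012, 1.134, -0.075], TCP at [0.189, 0.596, 0.252] pointing down, gripper open.
Joint ranges: [-2.62, 2.62], [-0.44, 2.09], [-1.27, 1.32], [0.08, 2.57], [-1.32, 4.46], [0.12, 2], [-2.74, 2.74]. Speed limits (rad/s): [2.22, 2.22, 3.01, 3.01, 3.14, 3.14, 3.14].

### API

Orientations are given as a rotation vector (axis times angle).
In Python, from cell import * gives the robot as it stands.
- The arm moves only by the shell command python3 -m jog 'ROWS' [FORCE]. ROWS is JSON, one flat list of numbers, 5 for each row, row after row: the finger opening in mm, from 0 to 91.8, then the shift along the tool's x, y, z in units of 40 mm (1.0 is 40 mm), then the turn about the tool's z in units of 6 degrees (1.0 is 6 degrees). A call has 1 to 20 rows; each row shifts and turns the pose as measured when the row begins, along the tool's axes as they then stand; what a row does not reach is not made up. A row lasts 1/12 s, in which the tool goes at most 41.7 mm and 7.16 degrees, less where a joint would pass 70% of its speed; a pose out of reach is approached as far as the arm can. A call is refused whole if a number of a shift passes 1 or a number of a turn 1, either way. A call with a gripper value outside its range is refused whole. The fingers move at their own pace and stop on an object; FORCE is the grip in N (left out, the last holds). Time passes only in rows, so rows that do not move let the fingers close. It gives the time, the measured TCP pose, the force and the opening at its end, in the units of the state.
- observe(): the state, without advancing time (a new reading comes with each control period).
- get_image(name): name is "side" or "top" or "wrist"; returns the picture (384x512x3 uint8, red, green, blue); there is no depth.
- camera_params(name): a dict with "intrinsics" (3x3 intrinsics, pixels), "xyz" and "orientation" of the camera in the world. Camera axes: x right, y down, z forward; pixel columns grow to the right and rows downward; lengths in m; the calibration is good to about 2 mm. A picture is of the moment at which its call begins: read the wrist's pose just before it. camera_params takes no time and is no camera call; for the wrist camera it gives the pose at the moment of the call.
- sign_off(): hands the job in, once; it reports no verdict.
The state is a dict: "clock": time; "joints": joint angles; "dq": joint speeds; "joint_efforts": joint torques, N m; "position": TCP position; "ee_rot": TCP orientation; "force": force on the tool from outside, world axes, zero at the start; "ft_torque": the same for the moment, N m; "width": opening from 0.0 (shut) to 1.0 (fully open).
Only numpy, scipy, OpenCV 4.12 (cv2) and the standard library are available. Lean on these libraries where they do the work, as an engineer would, in place of code of your own. Each camera call takes 0.05 s, during which the arm holds its last target. There are 200 camera calls.

## Working session

There is one attempt and no reset: what is moved stays moved. The work goes in short steps, Python scripts to look and compute and a shell command to move; the robot and the scene stay as the last step left them, time stands still between calls to the robot, and variables do not carry over. Pictures are saved under pics/ and viewed, about 8 in all and at most 12, crops included, and the job is handed in when it is done.

```bash
mkdir -p pics; ls
cat > h.py <<'E'
from cell import *
import numpy as np, cv2
from scipy.spatial.transform import Rotation as R
def cam(n):
    p=camera_params(n);K=np.array(p["intrinsics"]);o=np.array(p["orientation"],float)
    M=R.from_rotvec(o).as_matrix() if o.size==3 else (o if o.size==9 else R.from_quat(o).as_matrix())
    return K,np.array(p["xyz"]),M
def ray(c,u,v):
    K,x,M=c;d=M@np.linalg.inv(K)@[u,v,1.];return x,d/np.linalg.norm(d)
def onz(c,u,v,z):
    x,d=ray(c,u,v);return x+d*(z-x[2])/d[2]
def proj(c,P):
    K,x,M=c;q=K@(M.T@(np.array(P)-x));return q[:2]/q[2]
def tri(rs):
    A=np.zeros((3,3));b=np.zeros(3)
    for x,d in rs:
        m=np.eye(3)-np.outer(d,d);A+=m;b+=m@x
    return np.linalg.solve(A,b)
def snap(n,f):
    im=get_image(n);cv2.imwrite(f"pics/{f}.png",im[:,:,::-1]);return im
E
python3 - <<'E'
from h import *
for n in("side","top","wrist"):
    print(n,camera_params(n))
a=snap("top","top0");b=snap("side","side0")
print(observe())
E
```

```text
pics
side {'intrinsics': array([[404.46523923,   0.        , 255.47759106],
       [  0.        , 404.46523923, 193.8315873 ],
       [  0.        ,   0.        ,   1.        ]]), 'xyz': array([-0.02884237, -0.76610101,  0.78474309]), 'orientation': array([-2.12946225,  0.6609355 , -0.33874244])}
top {'intrinsics': array([[491.88841794,   0.        , 252.16082438],
       [  0.        , 491.88841794, 186.38147804],
       [  0.        ,   0.        ,   1.        ]]), 'xyz': array([ 0.37591638, -0.02040076,  1.69380164]), 'orientation': array([-2.15445613,  2.2011342 , -0.05905558])}
wrist {'intrinsics': array([[324.99520143,   0.        , 255.40361261],
       [  0.        , 324.99520143, 188.64751724],
       [  0.        ,   0.        ,   1.        ]]), 'xyz': array([0.12385175, 0.61481356, 0.38487578]), 'orientation': array([2.35923138, 1.72858127, 0.22080686])}
{'clock': 0.1, 'joints': array([-1.36657443,  0.4351171 ,  0.02498775,  1.57397726, -0.01160075,
        1.13399032, -0.07508688]), 'dq': array([ 0.00015454, -0.00288778,  0.00255278, -0.00077408,  0.00094374,
        0.00034422,  0.0012349 ]), 'joint_efforts': array([ 2.56236832e-03, -6.69125247e+01,  9.87832323e-01, -3.15145040e+01,
       -6.05130731e-02,  3.75697785e-02,  1.76286662e-04]), 'position': array([0.18870022, 0.59540811, 0.25105724]), 'ee_rot': array([-4.80161706e-01, -3.10460165e+00,  2.11218229e-03]), 'force': array([ 0.1922235 ,  0.55660658, -0.57058878]), 'ft_torque': array([ 0.00514892,  0.06057535, -0.0075983 ]), 'width': 1.0010880343981308}
```

View pics/top0.png

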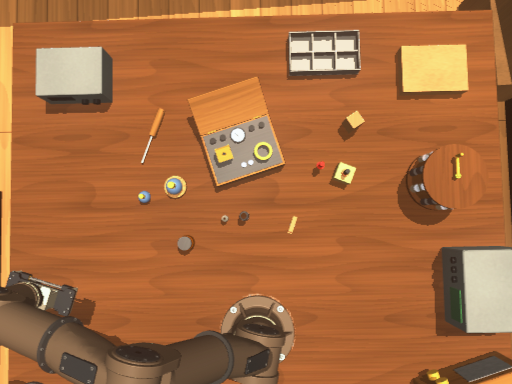

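View pics/side0.png

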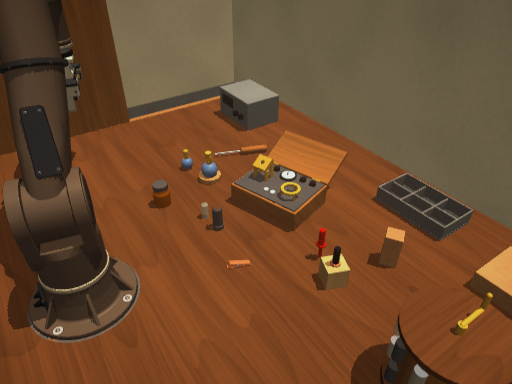

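Run:
```python
from h import *
t=cam("top")
for n,u,v,z in [("stand",345,173,.06),("red",320,165,.06),("lug",224,154,.11),("ring",263,151,.098),("bulb",176,185,.06),("bulbs",145,197,.04),("mini",224,219,.055),("tube",244,217,.075),("jar",185,243,.075)]:
    print(n,onz(t,u,v,z).round(3))
a=onz(t,217,185,.07);b=onz(t,284,163,.07);print(a,b,np.degrees(np.arctan2(b[1]-a[1],b[0]-a[0])))
o=observe();M=R.from_rotvec(o["ee_rot"]).as_matrix();print(M.round(3))
w=cam("wrist");print("cam in tool",(M.T@(w[1]-o["position"])).round(4));print((M.T@w[2]).round(3))
```

```text
stand [ 0.529 -0.305  0.06 ]
red [ 0.558 -0.223  0.06 ]
lug [0.595 0.093 0.11 ]
ring [ 0.604 -0.034  0.098]
bulb [0.501 0.259 0.06 ]
bulbs [0.465 0.368 0.04 ]
mini [0.385 0.101 0.055]
tube [0.39  0.033 0.075]
jar [0.309 0.229 0.075]
[0.49757759 0.1208602  0.07      ] [ 0.56583102 -0.10279528  0.07      ] -73.02927025902359
[[-0.953  0.302 -0.   ]
 [ 0.302  0.953 -0.001]
 [-0.    -0.001 -1.   ]]
cam in tool [ 0.0677 -0.0012 -0.1339]
[[ 0.    -0.967 -0.254]
 [ 1.     0.001 -0.001]
 [ 0.001 -0.254  0.967]]
```

```bash
python3 -m jog '[91.8,0,0,-0.2,-0.97, 91.8,0,0,-0.2,-0.97, 91.8,0,0,-0.2,-0.97, 91.8,0,0,-0.2,-0.97, 91.8,0,0,-0.2,-0.97, 91.8,0,0,-0.2,-0.97]'
python3 -m jog '[91.8,-0.32,-0.95,0,0, 91.8,-0.32,-0.95,0,0, 91.8,-0.32,-0.95,0,0, 91.8,-0.32,-0.95,0,0, 91.8,-0.32,-0.95,0,0, 91.8,-0.32,-0.95,0,0, 91.8,-0.32,-0.95,0,0, 91.8,-0.32,-0.95,0,0, 91.8,-0.32,-0.95,0,0, 91.8,-0.32,-0.95,0,0, 91.8,-0.32,-0.95,0,0, 91.8,-0.32,-0.95,0,0, 91.8,-0.32,-0.95,0,0, 91.8,-0.32,-0.95,0,0, 91.8,-0.32,-0.95,0,0, 91.8,-0.32,-0.95,0,0]'
```

```text
clock: 0.6
position: [0.1877, 0.5929, 0.2955]
ee_rot: [0.51, -3.096, 0.018]
force: [0.1, 0.7, 0.3]
width: 0.999
clock: 1.93
position: [0.5875, 0.0748, 0.2944]
ee_rot: [0.551, -3.08, 0.013]
force: [0.8, 0.8, -0.1]
width: 1.0
```

```bash
python3 -m jog '[91.8,0,-0.5,-0.5,0, 91.8,0,0,0,0, 91.8,0,0,0,0]'
python3 - <<'E'
from h import *
import pickle
o=observe();w=cam("wrist");im=snap("wrist","w1");pickle.dump((o,w),open("w1.pkl","wb"))
cv2.imwrite("pics/w1b.png",cv2.resize(im,(800,600),interpolation=3)[:,:,::-1])
M=R.from_rotvec(o["ee_rot"]).as_matrix();print(M.round(3),o["position"],o["joints"].round(2))
E
```

```text
clock: 2.18
position: [0.5984, 0.0437, 0.3128]
ee_rot: [0.528, -3.081, 0.022]
force: [-0.5, 0.7, -0.6]
width: 1.002
[[-0.943 -0.333 -0.013]
 [-0.333  0.943 -0.017]
 [ 0.018 -0.011 -1.   ]] [0.59843609 0.04371326 0.31283094] [-0.31  0.36  0.2   1.55 -0.06  1.26  1.81]
```

View pics/w1b.png

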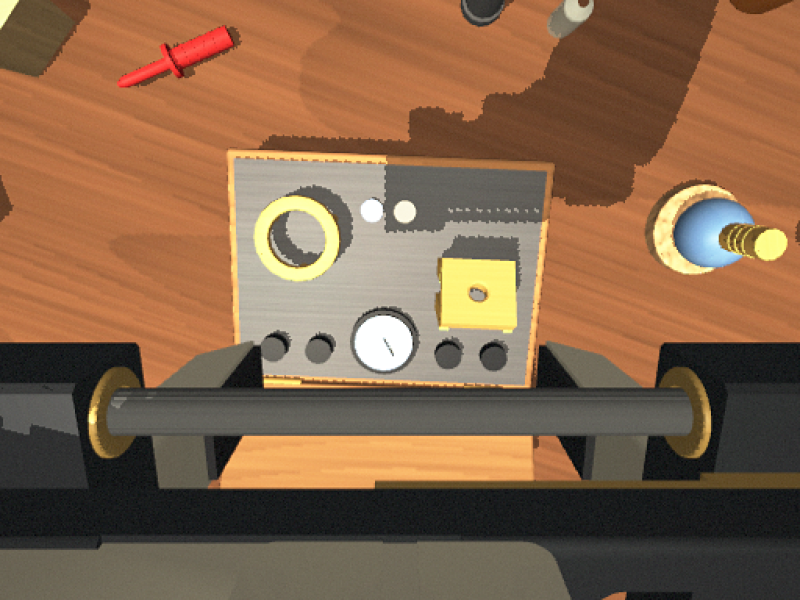

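```bash
cat >> h.py <<'E'
def blobs(im,lo,hi,amin=30):
    h=cv2.cvtColor(im,cv2.COLOR_RGB2HSV);m=cv2.inRange(h,np.array(lo),np.array(hi))
    return m,[c for c in cv2.findContours(m,cv2.RETR_CCOMP,cv2.CHAIN_APPROX_NONE)[0] if cv2.contourArea(c)>amin]
E
python3 - <<'E'
from h import *
import pickle
o,w=pickle.load(open("w1.pkl","rb"))
im=cv2.imread("pics/w1.png")[:,:,::-1].copy()
h=cv2.cvtColor(im,cv2.COLOR_RGB2HSV)
for n,(u,v) in dict(ring=(297,203),lug=(460,275),lug2=(505,315),eye=(479,293),eye2=(475,290),cap=(770,243),ball=(700,235),cork=(668,230),panel=(340,170)).items():
    print(n,h[int(v/1.5625),int(u/1.5625)])
m,c=blobs(im,(22,120,140),(34,255,255),15)
for k in c:
    x=cv2.boundingRect(k);e=cv2.fitEllipse(k) if len(k)>5 else 0
    print(x,cv2.contourArea(k),np.array(cv2.minAreaRect(k)[0]).round(1),e)
E
python3 - <<'E'
import cv2
im=cv2.imread("pics/w1.png")
cv2.imwrite("pics/w1c.png",cv2.resize(im[85:235,140:345],None,fx=3.9,fy=3.9,interpolation=0))
E
```

```text
ring [ 30  82 255]
lug [ 27 130 254]
lug2 [ 29 123 254]
eye [ 18  24 178]
eye2 [15 32 96]
cap [ 30 112 253]
ball [104  93 231]
cork [ 26  92 254]
panel [ 22  32 185]
(282, 165, 49, 47) 1983.0 [306. 188.] ((305.8730163574219, 187.58543395996094), (50.28016662597656, 55.30643081665039), 103.33064270019531)
(298, 182, 16, 13) 128.0 [305.5 188.1] ((305.6774597167969, 187.89479064941406), (11.19808292388916, 15.04336166381836), 103.4910888671875)
(301, 178, 12, 7) 29.0 [306.8 180.7] ((307.0828857421875, 180.99534606933594), (4.975672245025635, 10.96986198425293), 98.98701477050781)
(147, 144, 4, 20) 24.0 [148.5 153.5] ((148.7207794189453, 151.80029296875), (3.0251083374023438, 21.087791442871094), 177.3834228515625)
(180, 99, 68, 6) 54.0 [213.6 100.4] ((217.11061096191406, 100.8475112915039), (2.610893964767456, 61.89738464355469), 92.94646453857422)
```

View pics/w1c.png

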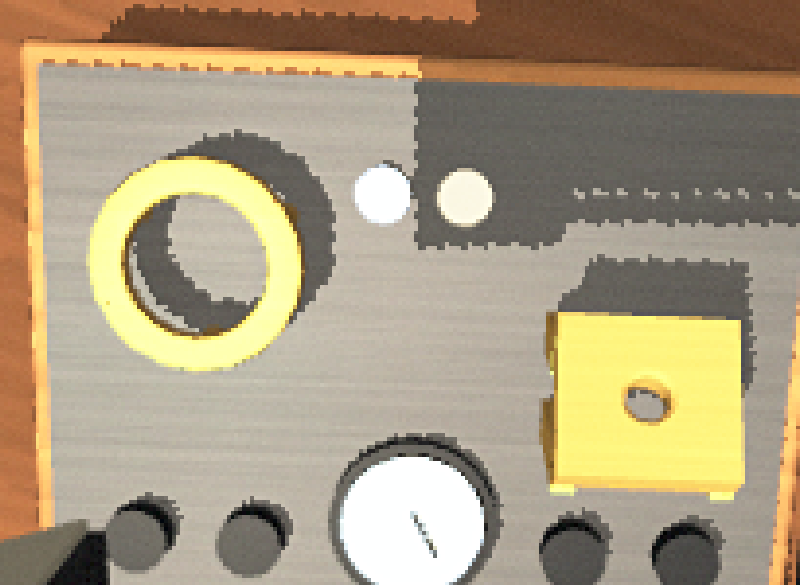

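```bash
python3 -m jog '[91.8,0.62,-0.71,0,0.1, 91.8,0.62,-0.71,0,0.1, 91.8,0.62,-0.71,0,0.1, 91.8,0.62,-0.71,0,0.1, 91.8,0.62,-0.71,0,0, 91.8,0,0,0,0, 91.8,0,0,0,0]'
python3 - <<'E'
from h import *
import pickle
o=observe();w=cam("wrist");im=snap("wrist","w2");pickle.dump((o,w),open("w2.pkl","wb"))
cv2.imwrite("pics/w2b.png",cv2.resize(im,(800,600),interpolation=3)[:,:,::-1])
M=R.from_rotvec(o["ee_rot"]).as_matrix();print(M.round(3),o["position"],o["joints"].round(2))
E
```

```text
clock: 2.82
position: [0.5207, -0.1239, 0.3131]
ee_rot: [0.49, -3.085, 0.013]
force: [1.0, 0.8, 0.0]
width: 1.0
[[-0.951 -0.31  -0.017]
 [-0.31   0.951 -0.011]
 [ 0.019 -0.006 -1.   ]] [ 0.52065257 -0.12388329  0.31311565] [-0.09  0.25  0.27  1.71 -0.06  1.21  2.08]
```

View pics/w2b.png

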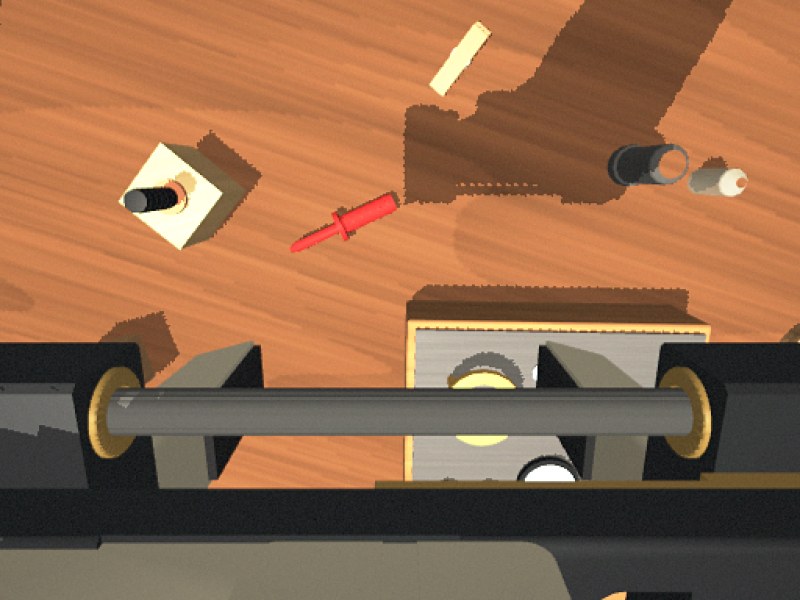

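Run:
```python
from h import *
import pickle
s=1.5625
o1,w1=pickle.load(open("w1.pkl","rb"));o2,w2=pickle.load(open("w2.pkl","rb"))
im=cv2.imread("pics/w1.png")[:,:,::-1].copy()
m,c=blobs(im,(20,60,200),(35,255,255),60)
for k in c:
    if len(k)>30: print("w1",np.array(cv2.boundingRect(k)),cv2.contourArea(k),np.round(cv2.fitEllipse(k)[0],1),np.round(cv2.fitEllipse(k)[1],1))
print("ring",onz(w1,190,152.7,.098))
f=lambda u,v:(u/3.9+140-.4,v/3.9+85-.4)
print("eye z .10,.11,.12",[onz(w1,*f(648,400),z).round(4) for z in(.1,.11,.12)])
for z in(.07,):
    for w,a,b in((w1,(230,151),(552,164)),(w2,(408,322),(709,326))):
        A=onz(w,a[0]/s,a[1]/s,z);B=onz(w,b[0]/s,b[1]/s,z);print("edge",A.round(4),B.round(4),np.linalg.norm(A-B),np.degrees(np.arctan2(*(A-B)[1::-1])))
C=[onz(w2,u/s,v/s,.06) for u,v in((164,142),(222,190),(181,249),(119,201))]
print("stand",np.mean(C,0),[np.linalg.norm(C[i]-C[i-1]) for i in range(4)])
print("griptop",onz(w2,134/s,203/s,.112))
print("cap",onz(w1,771/s,243/s,.1046))
# ring px predictions in w2
print("lug face corners")
for u,v in((557,312),(742,320),(745,488),(553,478)):
    print([onz(w1,*f(u,v),z).round(3) for z in(.1,.12)])
```

```text
w1 [281 165  50  48] 2054.5 [305.6 188.3] [52.2 56. ]
w1 [299 182  14  12] 112.0 [305.6 187.9] [10.4 14.1]
w1 [483 146  21  21] 304.5 [492.9 156.2] [18.3 21.4]
w1 [162 125  55  55] 2265.0 [189.3 152.2] [52.3 55.2]
w1 [170 133  39  40] 1119.0 [189.4 152.6] [36.9 38.8]
w1 [418 118  50  57] 636.0 [449.5 146.4] [51.1 59.7]
w1 [147  97 101   8] 187.0 [199.9 100.3] [  3.1 101.9]
w1 [ 0  0 12 13] 82.0 [4.  4.4] [ 9.1 14.7]
ring [ 0.60371091 -0.03358224  0.098     ]
eye z .10,.11,.12 [array([0.597 , 0.0978, 0.1   ]), array([0.5952, 0.0956, 0.11  ]), array([0.5935, 0.0934, 0.12  ])]
edge [ 0.5647 -0.1017  0.07  ] [0.4961 0.1196 0.07  ] 0.2317055385874439 -72.75788951542548
edge [ 0.5645 -0.1053  0.07  ] [0.4948 0.1173 0.07  ] 0.2332669788101867 -72.6204406092455
stand [ 0.52900158 -0.30462378  0.06      ] [np.float64(0.05771961361102264), np.float64(0.052816300942002375), np.float64(0.05698051040354562), np.float64(0.05661933500677933)]
griptop [ 0.53150102 -0.30572085  0.112     ]
cap [0.49805785 0.26977353 0.1046    ]
lug face corners
[array([0.582, 0.065, 0.1  ]), array([0.579, 0.062, 0.12 ])]
[array([0.567, 0.114, 0.1  ]), array([0.565, 0.109, 0.12 ])]
[array([0.612, 0.133, 0.1  ]), array([0.607, 0.127, 0.12 ])]
[array([0.627, 0.081, 0.1  ]), array([0.622, 0.077, 0.12 ])]
```

```bash
python3 -m jog '[50,0.24,-0.89,0.5,0, 50,0.24,-0.89,0.5,0, 50,0.24,-0.89,0.5,0, 50,0.24,-0.89,0.5,0, 50,0.24,-0.89,0.5,0, 50,0,0,0,0, 50,0,0,0,0]'
python3 - <<'E'
from h import *
import pickle
o=observe();w=cam("wrist");im=snap("wrist","w3");pickle.dump((o,w),open("w3.pkl","wb"))
M=R.from_rotvec(o["ee_rot"]).as_matrix();print(M.round(3),o["position"],o["joints"].round(2))
print(M.T@(np.array([.53,-.305,.101])-o["position"])/.04)
for P in((.53,-.305,.112),(.529,-.3046,.06)):print(proj(w,P))
cv2.imwrite("pics/w3b.png",cv2.resize(im,(800,600),interpolation=3)[:,:,::-1])
E
```

```text
clock: 3.45
position: [0.539, -0.2987, 0.2091]
ee_rot: [0.533, -3.083, 0.005]
force: [0.2, 0.8, -0.8]
width: 0.563
[[-0.942 -0.336 -0.012]
 [-0.336  0.942 -0.005]
 [ 0.013 -0.001 -1.   ]] [ 0.53904444 -0.2987435   0.20908329] [ 0.2   0.47  0.31  1.66 -0.15  1.05  2.47]
[ 0.22920245 -0.06908296  2.70546369]
[253.48499321 186.6969208 ]
[254.71748539 172.07336879]
```

View pics/w3b.png

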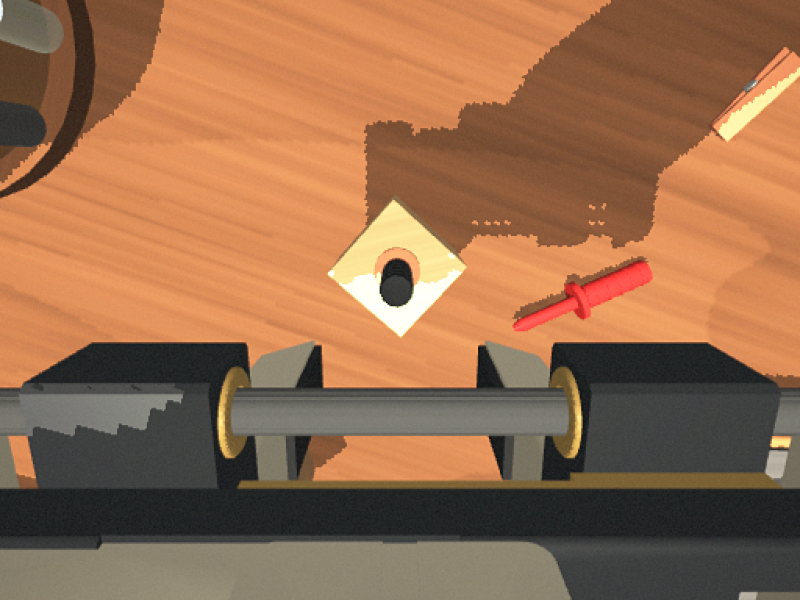

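```bash
python3 -m jog '[50,0.06,-0.02,0.68,0.1, 50,0.06,-0.02,0.68,0.1, 50,0.06,-0.02,0.68,0.1, 50,0.06,-0.02,0.68,0, 50,0,0,0,0]'
python3 - <<'E'
from h import *
o=observe();M=R.from_rotvec(o["ee_rot"]).as_matrix();print(M.round(3),o["position"],o["joints"].round(2))
print(M.T@(np.array([.53,-.305,.101])-o["position"])/.04)
E
```

```text
clock: 3.92
position: [0.5368, -0.2954, 0.1002]
ee_rot: [0.506, -3.096, 0.005]
force: [-1.1, 0.1, 0.0]
width: 0.544
[[-0.948 -0.318 -0.004]
 [-0.318  0.948 -0.004]
 [ 0.005 -0.003 -1.   ]] [ 0.53679672 -0.29540494  0.10019185] [ 0.23  0.58  0.27  1.78 -0.2   0.81  2.49]
[ 0.23755159 -0.17334074 -0.01852794]
```

```bash
python3 -m jog '[50,0.24,-0.17,0,0, 50,0,0,0,0]'
python3 - <<'E'
from h import *
o=observe();M=R.from_rotvec(o["ee_rot"]).as_matrix()
print(M.T@(np.array([.53,-.305,.101])-o["position"])/.04)
E
python3 -m jog '[10,0,0,0,0, 10,0,0,0,0, 10,0,0,0,0, 10,0,0,0,0, 10,0,0,0,0, 10,0,0,0,0, 10,0,0,0,0, 10,0,0,0,0]' 10
```

```text
clock: 4.08
position: [0.5312, -0.3019, 0.1014]
ee_rot: [0.515, -3.095, 0.003]
force: [-0.6, -0.7, -0.2]
width: 0.544
[ 0.05263839 -0.06412853  0.01045391]
clock: 4.75
position: [0.5357, -0.3023, 0.1092]
ee_rot: [-0.517, 3.093, -0.011]
force: [1.1, -0.3, -1.0]
width: 0.165
```

Run:
```python
from h import *
for i in range(4):
    o=observe();print(o["clock"],o["position"].round(4),o["force"].round(1),o["width"]);
    im=get_image("wrist")
w=cam("wrist");cv2.imwrite("pics/w4b.png",cv2.resize(im[100:300,150:360],None,fx=2.5,fy=2.5,interpolation=3)[:,:,::-1])
M=R.from_rotvec(o["ee_rot"]).as_matrix();print(M.round(3),o["joints"].round(3),o["dq"].round(3))
```

```text
4.75 [ 0.5357 -0.3023  0.1092] [ 1.1 -0.3 -1. ] 0.16495831378284642
4.8 [ 0.5357 -0.3023  0.1092] [ 0.3 -0.2  0.3] 0.16701477778121704
4.85 [ 0.5356 -0.3024  0.1091] [-0.5 -0.  -1.2] 0.16692290047298874
4.9 [ 0.5356 -0.3023  0.1091] [ 0.   0.3 -0.4] 0.16800612612244673
[[-0.946 -0.325  0.007]
 [-0.325  0.946 -0.006]
 [-0.004 -0.008 -1.   ]] [ 0.238  0.568  0.274  1.776 -0.198  0.816  2.508] [-0.    -0.001 -0.001  0.    -0.001  0.001  0.   ]
```

View pics/w4b.png

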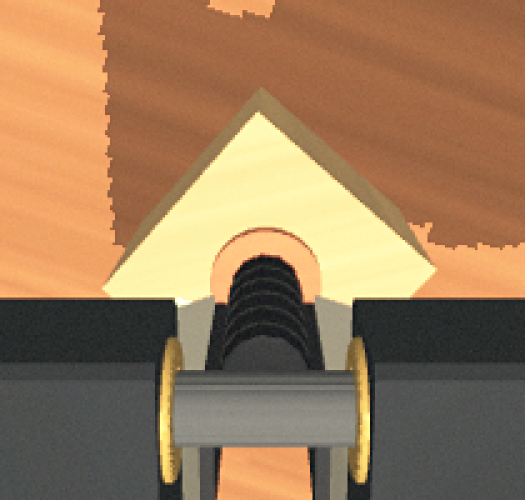

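Run:
```python
from h import *
o=observe();M=R.from_rotvec(o["ee_rot"]).as_matrix();w=cam("wrist")
for d in(0,.002,.004):
  for z in(.064,.068,.072):
    c=np.array([.530,-.305,0])+d*M[:,0];c[2]=z
    print(d,z,proj(w,c+.013*M[:,0]),proj(w,c-.013*M[:,1]),proj(w,c+.013*M[:,1]))
print(proj(w,(.529,-.3046,.06)), M.T@(np.array([.53,-.305,.101])-o["position"]))
```

```text
0 0.064 [257.06977213 192.31073952] [234.65569383 213.87307011] [279.40506125 213.90560747]
0 0.068 [257.04441907 194.23426028] [234.16250453 216.21270495] [279.8468426  216.24612338]
0 0.072 [257.0179639 196.2413974] [233.64826743 218.65218822] [280.30747948 218.68653408]
0.002 0.064 [257.07605138 188.92664409] [234.60046639 210.60744809] [279.47241658 210.63979873]
0.002 0.068 [257.05076008 190.7834479 ] [234.10474078 212.88520762] [279.91684481 212.91843255]
0.002 0.072 [257.02436617 192.7212027 ] [233.58779869 215.2604526 ] [280.38029572 215.29459781]
0.004 0.064 [257.08236574 185.52362524] [234.54493557 207.3238866 ] [279.54014196 207.35604798]
0.004 0.068 [257.05713731 187.31292619] [234.04665304 209.53904687] [279.98723968 209.57207559]
0.004 0.072 [257.03080579 189.18046286] [233.5269835  211.84928499] [280.45352917 211.88322668]
[258.24443327 210.34162403] [ 0.00618983 -0.00064626  0.00800569]
```

```bash
python3 -m jog '[34,0,0,0,0, 34,0,0,0,0, 34,0,0,0,0]'; python3 -m jog '[34,0.15,-0.01,0.22,0]';  python3 - <<'E'
from h import *
for i in range(3):
    o=observe();M=R.from_rotvec(o["ee_rot"]).as_matrix();get_image("side")
    print(o["position"].round(4),o["width"],M.T@(np.array([.53,-.305,.101])-o["position"])/.04)
E
```

```text
clock: 5.2
position: [0.5355, -0.3024, 0.1088]
ee_rot: [-0.517, 3.093, -0.011]
force: [0.2, 0.2, 0.3]
width: 0.335
clock: 5.28
position: [0.532, -0.3046, 0.1012]
ee_rot: [-0.519, 3.09, -0.013]
force: [0.0, -0.9, 1.2]
width: 0.363
[ 0.532  -0.3046  0.1012] 0.36347523751609245 [0.04930884 0.00760611 0.00435414]
[ 0.5286 -0.3051  0.0985] 0.3677727721668541 [-0.03356652 -0.00807801 -0.06216066]
[ 0.5282 -0.305   0.0987] 0.3657059274671067 [-0.04161744 -0.01457824 -0.05837112]
```

```bash
python3 -m jog '[10,0,0,0,0, 10,0,0,0,0, 10,0,0,0,0, 10,0,0,0,0, 10,0,0,0,0]' 12;  python3 - <<'E'
from h import *
for i in range(2):
    o=observe();M=R.from_rotvec(o["ee_rot"]).as_matrix();get_image("side")
    print(o["position"].round(4),o["width"],M.T@(np.array([.53,-.305,.101])-o["position"])/.04,M[2].round(3),o["joints"][6])
E
```

```text
clock: 5.85
position: [0.5286, -0.305, 0.0989]
ee_rot: [-0.515, 3.096, -0.009]
force: [-0.7, 0.1, -1.0]
width: 0.173
[ 0.5286 -0.305   0.0989] 0.17300465154517308 [-0.03403671 -0.01289913 -0.05247059] [-0.002 -0.006 -1.   ] 2.5192272602208297
[ 0.5286 -0.305   0.0989] 0.17254886616895018 [-0.03402584 -0.01280037 -0.05261736] [-0.002 -0.006 -1.   ] 2.51923863206959
```

```bash
cat > st.py <<'E'
from h import *
import sys
for i in range(int(sys.argv[1]) if len(sys.argv)>1 else 3): get_image("side")
o=observe();M=R.from_rotvec(o["ee_rot"]).as_matrix()
print("t",round(o["clock"],2),o["position"].round(4),"f",o["force"].round(1),"w",round(o["width"]*91.8,1),"yaw y",np.degrees(np.arctan2(M[1,1],M[0,1])).round(1),"z",M[:,2].round(3),"j7",o["joints"][6].round(2))
E
python3 -m jog '[10,0,0,-0.5,0, 10,0,0,-0.4,0]' >/dev/null; python3 st.py
```

```text
t 6.27 [ 0.5273 -0.3038  0.1327] f [ 0.5  0.3 -0.7] w 15.8 yaw y 108.9 z [ 0.001 -0.003 -1.   ] j7 2.51
```

```bash
python3 -m jog '[10,0.3,0,0,0]' >/dev/null; python3 st.py;python3 -m jog '[10,0.28,0,0.09,0]' >/dev/null; python3 st.py
```

```text
t 6.5 [ 0.5146 -0.3081  0.1321] f [-0.3 -0.2 -0.7] w 15.3 yaw y 108.9 z [-0.    -0.003 -1.   ] j7 2.52
t 6.73 [ 0.5027 -0.3121  0.1279] f [ 0.6 -0.4 -1.8] w 15.6 yaw y 108.8 z [-0.002 -0.003 -1.   ] j7 2.53
```

```bash
python3 -m jog '[10,0.28,0,0.16,0]' >/dev/null; python3 st.py
python3 - <<'E'
from h import *
im=get_image("wrist");cv2.imwrite("pics/w5b.png",cv2.resize(im[100:300,130:380],None,fx=2.5,fy=2.5,interpolation=3)[:,:,::-1])
E
```

```text
t 6.97 [ 0.4906 -0.3161  0.1208] f [ 0.3 -0.8  0.2] w 15.6 yaw y 108.7 z [-0.004 -0.002 -1.   ] j7 2.55
```

View pics/w5b.png

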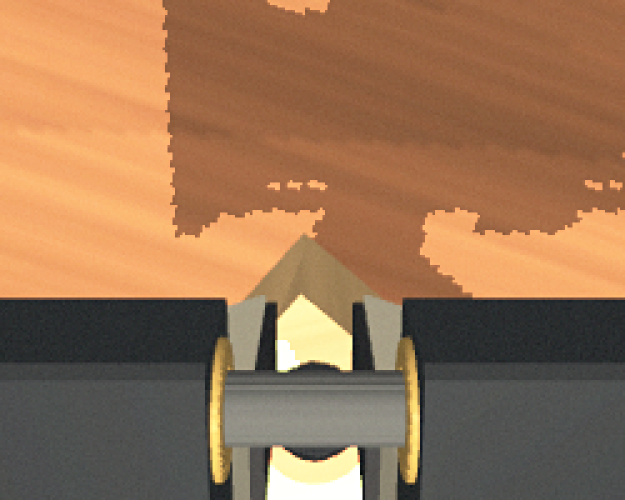

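```bash
python3 -m jog '[10,0.22,0,-0.38,0, 10,0.22,0,-0.38,0, 10,0,0,-0.7,0, 10,0,0,-0.7,0, 10,0,0,-0.7,0]' >/dev/null; python3 st.py 4
python3 - <<'E'
from h import *
c=cam("side");o=observe();M=R.from_rotvec(o["ee_rot"]).as_matrix();g=o["position"]+.006*M[:,2]
u,v=proj(c,g);print(u,v)
im=snap("side","s5");x0,y0=int(u)-40,int(v)-40
cv2.imwrite("pics/s5b.png",cv2.resize(im[y0:y0+80,x0:x0+80],None,fx=7,fy=7,interpolation=0)[:,:,::-1]);print(x0,y0)
for th in(10,20,30,40):
    t=np.radians(th);print(th,(proj(c,g-.078*(np.sin(t)*M[:,0]-np.cos(t)*M[:,2]))-[x0,y0])*7)
E
```

```text
t 7.63 [ 0.471  -0.3189  0.2318] f [-0.7 -0.4 -1.1] w 15.6 yaw y 108.8 z [-0.016  0.004 -1.   ] j7 2.53
328.5377817641478 222.79612192884989
288 182
10 [273.61031119 446.54077706]
20 [294.42206196 416.38322419]
30 [314.68023102 382.89918329]
40 [333.90686639 346.94233364]
```

View pics/s5b.png

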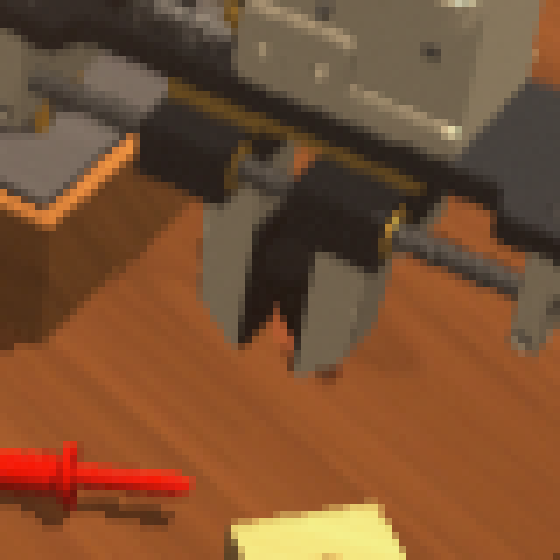

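```bash
python3 -m jog '[10,0,0,-0.8,0, 10,-0.3,0.4,-0.8,0, 10,-0.60,0.77,0,0.1, 10,-0.60,0.77,0,0.1, 10,-0.60,0.77,0,0.1, 10,-0.60,0.77,0,0, 10,-0.60,0.77,0,0, 10,-0.60,0.77,0,0, 10,-0.60,0.77,0,0, 10,-0.60,0.77,0,0, 10,-0.60,0.77,0,0, 10,-0.60,0.77,0,0, 10,-0.60,0.77,0,0, 10,-0.60,0.77,0,0, 10,-0.3,0.4,0,0]' >/dev/null; python3 st.py 3
python3 - <<'E'
from h import *
import pickle
o=observe();w=cam("wrist");im=snap("wrist","w6");pickle.dump((o,w),open("w6.pkl","wb"))
o1,w1=pickle.load(open("w1.pkl","rb"))
m,c=blobs(im,(20,60,200),(35,255,255),40)
for k in c:
    if len(k)>20: print(np.array(cv2.boundingRect(k)),cv2.contourArea(k),np.round(cv2.fitEllipse(k)[0],1),np.round(cv2.fitEllipse(k)[1],1))
for z in(.1,.12,.14): print(z,proj(w,onz(w1,305.9,187.8,z)))
cv2.imwrite("pics/w6b.png",cv2.resize(im,(800,600),interpolation=3)[:,:,::-1])
E
```

```text
t 9.08 [0.6473 0.1698 0.2674] f [ 0.  -0.5 -1.1] w 15.8 yaw y 106.0 z [-0.062  0.003 -0.998] j7 1.61
[239 279  34  15] 253.0 [255.4 284.6] [15.6 32.7]
[146 208  29   6] 55.0 [159.2 210.3] [ 4.8 27.2]
[ 24 208 113   6] 210.0 [ 77.9 210.6] [  3.4 108.6]
[176 207  76   7] 206.5 [212. 210.] [ 4.3 78.3]
[ 28 199  48   7] 113.5 [ 51.6 201.8] [ 6.  43.1]
[ 59 195 171   8] 334.0 [155.5 198.7] [  7.1 156. ]
[247 160   4  22] 48.0 [248.6 169.8] [ 3.3 25.3]
[151  82  61  57] 2889.5 [180.1 108.3] [58.  68.8]
[173 102  17  12] 112.0 [180.3 108.2] [ 9.9 15.9]
[496  56  16  17] 197.5 [503.4  64. ] [14.7 17.2]
[398  48  23  25] 407.0 [408.7  60. ] [21.5 24.2]
[13 45 68 71] 3594.0 [46.5 80.2] [63.3 72.3]
[23 57 48 49] 1734.5 [46.6 80.6] [44.1 50.2]
[  2  19 247  70] 742.0 [250.4  17.9] [65.2 73.4]
0.1 [192.9098679  115.61973272]
0.12 [184.88756802 109.50612002]
0.14 [175.57361218 102.40816562]
```

View pics/w6b.png

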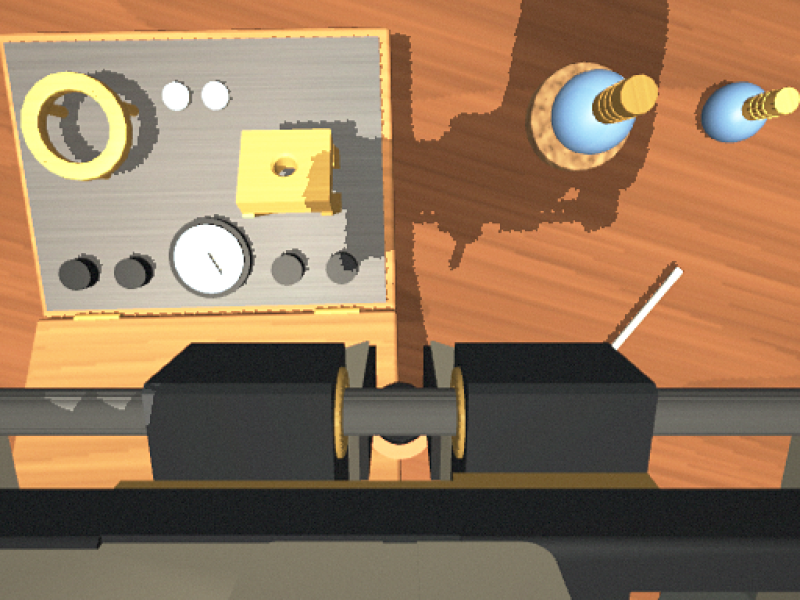

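Run:
```python
from h import *
import pickle
o1,w1=pickle.load(open("w1.pkl","rb"));o,w=pickle.load(open("w6.pkl","rb"))
def rep(n,a,b):
    P=tri([ray(w1,*a),ray(w,*b)]);print(n,P.round(4),(proj(w1,P)-a).round(2),(proj(w,P)-b).round(2))
rep("eye",(305.65,187.9),(180.3,108.2))
rep("ring",(189.3,152.3),(46.5,80.3))
print("ring98",onz(w1,189.3,152.3,.098),onz(w,46.5,80.3,.098))
rep("gauge",(383/1.5625,343/1.5625),(209/1.5625,257/1.5625))
s=1.5625
# panel corners in w6
a,b,c=[onz(w,u/s,v/s,.07) for u,v in((0,38),(388,30),(388,310))];print(a,b,c,np.degrees(np.arctan2(*(a-b)[1::-1])),np.degrees(np.arctan2(*(b-c)[1::-1])))
print("cap",onz(w,640/s,95/s,.1046),onz(w1,771/s,243/s,.1046))
# lug corners: w1 crop, w6
f=lambda u,v:(u/3.9+140-.4,v/3.9+85-.4)
for n,p,q in(("fr",(557,312),(241,131)),("fl",(742,320),(330,129)),("bl",(745,488),(332,212)),("br",(553,478),(238,210))):
    rep(n,np.array(f(*p)),np.array(q)/s)
```

```text
eye [0.5934 0.0917 0.1278] [-0.39  0.45] [ 0.42 -0.59]
ring [ 0.6035 -0.0344  0.0985] [-0.06  0.07] [ 0.07 -0.09]
ring98 [ 0.60354964 -0.03442255  0.098     ] [ 0.60366126 -0.03471447  0.098     ]
gauge [0.6615 0.049  0.0787] [ 0.33 -0.45] [-0.38  0.54]
[ 0.56670702 -0.10093408  0.07      ] [0.49680427 0.12228297 0.07      ] [0.66522782 0.16974479 0.07      ] -72.61150615532576 -164.26214191044102
cap [0.49915336 0.27070013 0.1046    ] [0.49805785 0.26977353 0.1046    ]
fr [0.5804 0.063  0.1147] [-0.16  0.18] [ 0.17 -0.24]
fl [0.5659 0.1094 0.1163] [-0.29  0.29] [ 0.3 -0.4]
bl [0.6067 0.1233 0.13  ] [-1.02  1.18] [ 1.1  -1.56]
br [0.62   0.0752 0.1311] [-0.47  0.61] [ 0.54 -0.78]
```

```bash
python3 -m jog '[10,0.38,-0.19,0,-0.1, 10,0.38,-0.19,0,-0.1, 10,0.38,-0.19,0,0, 10,0.38,-0.19,0.1,0, 10,0.38,-0.19,0.1,0, 10,0.38,-0.19,0.1,0, 10,0.38,-0.19,0.1,0, 10,0.38,-0.19,0.1,0]' >/dev/null; python3 st.py 3
cat > pre.py <<'E'
from h import *
import sys
d=float(sys.argv[1])/1000; L=float(sys.argv[2])/1000 if len(sys.argv)>2 else .078
a=np.radians(17.3);e=np.array([-.5*np.cos(a),-.5*np.sin(a),.866]);E=np.array([.5928,.0918,.127])
if len(sys.argv)>3: E=E+np.array(eval(sys.argv[3]))/1000
o=observe();M=R.from_rotvec(o["ee_rot"]).as_matrix()
T=E+(d+L)*e-.006*M[:,2]
print("to go units",(M.T@(T-o["position"])/.04).round(2),"turn",((np.degrees(np.arctan2(M[1,1],M[0,1]))-107.3)/6).round(2))
E
python3 pre.py 20
```

```text
t 9.95 [0.5401 0.0566 0.2495] f [-0.1  0.8 -1.7] w 15.9 yaw y 106.0 z [-0.068 -0.004 -0.998] j7 1.73
to go units [-0.35  0.44  0.78] turn -0.21
```

```bash
python3 -m jog '[10,-0.17,0.22,0.38,-0.2, 10,-0.17,0.22,0.38,0]' >/dev/null; python3 st.py 3; python3 pre.py 20
python3 - <<'E'
from h import *
import pickle
o=observe();M=R.from_rotvec(o["ee_rot"]).as_matrix();c=cam("side");w=cam("wrist")
a=snap("side","s7");b=snap("wrist","w7");pickle.dump((o,c,w),open("p7.pkl","wb"))
g=o["position"]+.006*M[:,2];u,v=proj(c,g);x0,y0=int(u)-35,int(v)-25;print(x0,y0,proj(c,g))
A=cv2.resize(a[y0:y0+75,x0:x0+75],(600,600),interpolation=0)[:,:,::-1]
B=cv2.resize(b[150:350,220:290],(200,571),interpolation=3)[:,:,::-1]
C=np.zeros((600,800,3),np.uint8);C[:,:600]=A;C[:571,600:]=B;cv2.imwrite("pics/c7.png",C)
for th in(20,30,40):
    t=np.radians(th);print(th,(proj(c,g-.078*(np.sin(t)*M[:,0]-np.cos(t)*M[:,2]))-[x0,y0])*8)
E
```

```text
t 10.27 [0.547  0.0748 0.2203] f [-0.6 -0.4 -0.6] w 15.6 yaw y 107.0 z [-0.065 -0.004 -0.998] j7 1.72
to go units [-0.01  0.06  0.06] turn -0.05
218 117 [253.17224433 142.0032056 ]
20 [315.32186304 351.70691908]
30 [336.27716678 326.74997008]
40 [355.51750302 298.31789734]
```

View pics/c7.png

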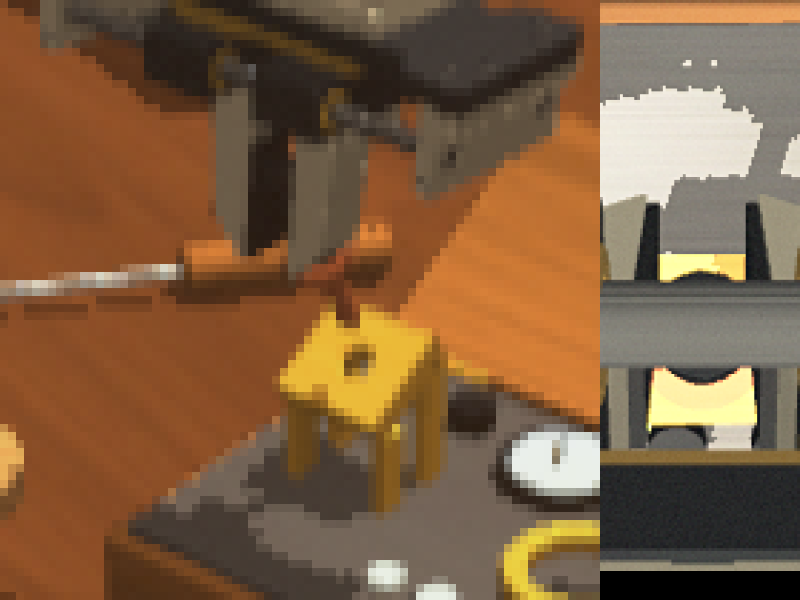

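Run:
```python
from h import *
import pickle
o,c,w=pickle.load(open("p7.pkl","rb"));M=R.from_rotvec(o["ee_rot"]).as_matrix();g=o["position"]+.006*M[:,2]
a=np.radians(17.3);e=np.array([-.5*np.cos(a),-.5*np.sin(a),.866]);E=np.array([.5928,.0918,.127])
q=lambda P:((proj(c,P)-[218,117])*8).round(0)
print("E",q(E),"E+20e",q(E+.02*e),"E+10e",q(E+.01*e),"E+65+e collar top",q(E+.069*e),"g",q(g))
X=M[:,0]
for d in(-.003,0,.003):print("E shift along tester x,y,z",d,q(E+[d*np.cos(a),d*np.sin(a),0])-q(E),q(E+[-d*np.sin(a),d*np.cos(a),0])-q(E),q(E+[0,0,d])-q(E))
for th in(26,30,34,38):
  for dx in (-.004,0):
    t=np.radians(th);ax=np.sin(t)*M[:,0]-np.cos(t)*M[:,2]
    b=g+dx*M[:,0]
    # wrist: rear edge of collar top & front edge
    n=np.cos(t)*M[:,0]+np.sin(t)*M[:,2]
    col=b-.029*ax; print(th,dx,"side tip",q(b-.078*ax),"collar mid",q(col-.002*ax),"wrist rear collar",[((proj(w,P)-[220,150])*2.857+[600,0]).round(0) for P in (col-.013*n,col-.004*ax-.013*n,b+.019*ax+.008*n,b+.019*ax-.008*n)])
```

```text
E [355. 349.] E+20e [340. 321.] E+10e [348. 335.] E+65+e collar top [301. 249.] g [281. 200.]
E shift along tester x,y,z -0.003 [-4.  3.] [7. 2.] [0. 6.]
E shift along tester x,y,z 0 [0. 0.] [0. 0.] [0. 0.]
E shift along tester x,y,z 0.003 [ 5. -4.] [-6. -3.] [ 1. -7.]
26 -0.004 side tip [335. 333.] collar mid [307. 253.] wrist rear collar [array([708., 384.]), array([708., 383.]), array([710., 267.]), array([710., 380.])]
26 0 side tip [328. 337.] collar mid [301. 256.] wrist rear collar [array([708., 366.]), array([708., 364.]), array([710., 241.]), array([710., 355.])]
30 -0.004 side tip [343. 323.] collar mid [311. 248.] wrist rear collar [array([708., 396.]), array([708., 395.]), array([710., 258.]), array([710., 370.])]
30 0 side tip [336. 327.] collar mid [304. 252.] wrist rear collar [array([708., 377.]), array([708., 377.]), array([710., 233.]), array([710., 345.])]
34 -0.004 side tip [351. 312.] collar mid [314. 244.] wrist rear collar [array([708., 407.]), array([708., 407.]), array([710., 250.]), array([710., 360.])]
34 0 side tip [344. 316.] collar mid [307. 248.] wrist rear collar [array([708., 388.]), array([708., 389.]), array([710., 224.]), array([710., 335.])]
38 -0.004 side tip [358. 301.] collar mid [317. 239.] wrist rear collar [array([708., 418.]), array([708., 420.]), array([710., 242.]), array([710., 350.])]
38 0 side tip [352. 304.] collar mid [310. 243.] wrist rear collar [array([708., 399.]), array([708., 401.]), array([710., 217.]), array([710., 325.])]
```

```bash
cat > tip.py <<'E'
from h import *
import sys
for i in range(3): get_image("side")
d=float(sys.argv[1])/1000
a=np.radians(17.3);e=np.array([-.5*np.cos(a),-.5*np.sin(a),.866]);E=np.array([.5928,.0918,.127])
o=observe();M=R.from_rotvec(o["ee_rot"]).as_matrix();t=np.radians(30)
ax=np.sin(t)*M[:,0]-np.cos(t)*M[:,2];tip=o["position"]+.006*M[:,2]-.006*M[:,0]-.078*ax
print("t",round(o["clock"],2),"tip-E: along e, cross, y (mm)",((tip-E)@np.array([e,np.cross([-np.sin(a),np.cos(a),0],e),[-np.sin(a),np.cos(a),0]]).T*1000).round(1),"axis tilt",np.degrees(np.arccos(ax[2])).round(1),"f",o["force"].round(1),"w",round(o["width"]*91.8,1))
print("units to d",(M.T@(E+d*e-tip)/.04).round(2),"turn",((np.degrees(np.arctan2(M[1,1],M[0,1]))-107.3)/6).round(2),o["position"].round(4))
print("unit step along -e 10mm",(M.T@(-e)*.25).round(3))
E
python3 tip.py 8
```

```text
t 10.52 tip-E: along e, cross, y (mm) [20.   2.5 -2.7] axis tilt 26.5 f [-0.5  0.5 -0.5] w 15.5
units to d [-0.11  0.06  0.29] turn -0.06 [0.5477 0.0741 0.2218]
unit step along -e 10mm [-0.138 -0.002  0.209]
```

```bash
python3 -m jog '[10,-0.06,0.04,0.16,0, 10,-0.05,0.02,0.15,0]' 8 >/dev/null; python3 tip.py -5
```

```text
t 10.83 tip-E: along e, cross, y (mm) [ 7.8  0.2 -0.8] axis tilt 26.6 f [-0.2  0.2 -1. ] w 16.0
units to d [-0.17  0.02  0.27] turn -0.07 [0.551  0.0771 0.2099]
unit step along -e 10mm [-0.138 -0.002  0.209]
```

```bash
python3 -m jog '[10,-0.08,0.01,0.13,0, 10,-0.09,0.01,0.14,0]' >/dev/null; python3 tip.py -12;  python3 -m jog '[10,-0.1,0.0,0.16,0]' >/dev/null; python3 tip.py -18
python3 - <<'E'
from h import *
a=snap("side","s8");x0,y0=235,140
cv2.imwrite("pics/s8b.png",cv2.resize(a[y0:y0+50,x0:x0+60],(720,600),interpolation=0)[:,:,::-1])
E
```

```text
t 11.15 tip-E: along e, cross, y (mm) [-5.2 -0.1  0. ] axis tilt 26.6 f [-0.9  0.8 -0.1] w 15.8
units to d [-0.1  -0.    0.14] turn -0.07 [0.5567 0.0798 0.1986]
unit step along -e 10mm [-0.138 -0.002  0.209]
t 11.38 tip-E: along e, cross, y (mm) [-13.2  -0.6   0.2] axis tilt 26.6 f [-0.3 -0.1 -0.5] w 15.9
units to d [-0.08 -0.01  0.09] turn -0.07 [0.5601 0.081  0.1914]
unit step along -e 10mm [-0.138 -0.002  0.209]
```

```bash
python3 -m jog '[10,-0.1,0.0,0.16,0]' >/dev/null; python3 tip.py -30;  python3 -m jog '[10,-0.1,0.0,0.16,0]' >/dev/null; python3 tip.py -36
```

```text
t 11.67 tip-E: along e, cross, y (mm) [-21.   -0.9   0.2] axis tilt 26.6 f [-0.8  0.3  0.1] w 15.6
units to d [-0.14 -0.01  0.18] turn -0.07 [0.5636 0.0821 0.1845]
unit step along -e 10mm [-0.138 -0.002  0.209]
t 11.9 tip-E: along e, cross, y (mm) [-29.1  -1.4   0.2] axis tilt 26.5 f [-0.6 -0.2 -1.8] w 15.7
units to d [-0.13 -0.01  0.13] turn -0.07 [0.567  0.0832 0.1773]
unit step along -e 10mm [-0.138 -0.002  0.208]
```

```bash
python3 -m jog '[10,-0.12,0.0,0.14,0]' >/dev/null; python3 tip.py -42;  python3 -m jog '[10,-0.08,0.0,0.11,0]' >/dev/null; python3 tip.py -47
```

```text
t 12.13 tip-E: along e, cross, y (mm) [-36.9  -0.7   0.3] axis tilt 26.5 f [ 0.6  0.5 -1.2] w 15.7
units to d [-0.09 -0.01  0.1 ] turn -0.06 [0.5714 0.0847 0.1708]
unit step along -e 10mm [-0.138 -0.002  0.208]
t 12.37 tip-E: along e, cross, y (mm) [-42.7  -0.7   0.4] axis tilt 26.5 f [-1.1  1.7 -3. ] w 15.7
units to d [-0.07 -0.01  0.08] turn -0.06 [0.5742 0.0856 0.1658]
unit step along -e 10mm [-0.138 -0.002  0.208]
```

```bash
python3 -m jog '[10,-0.06,0.0,0.08,0]' >/dev/null; python3 tip.py -47;  python3 -m jog '[10,-0.05,0.0,0.08,0]' >/dev/null; python3 tip.py -50
```

```text
t 12.6 tip-E: along e, cross, y (mm) [-46.8  -0.5   0.7] axis tilt 26.5 f [-2.5  1.9 -0.1] w 15.8
units to d [-0.01 -0.02 -0.  ] turn -0.06 [0.5762 0.0865 0.1624]
unit step along -e 10mm [-0.138 -0.002  0.208]
t 12.83 tip-E: along e, cross, y (mm) [-50.4  -0.7   0.8] axis tilt 26.4 f [-3.5  0.8  1.8] w 16.2
units to d [-0.01 -0.02 -0.02] turn -0.06 [0.5778 0.0871 0.1592]
unit step along -e 10mm [-0.138 -0.002  0.208]
```

```bash
python3 -m jog '[10,-0.03,0.0,0.07,0]' >/dev/null; python3 tip.py -50;  python3 -m jog '[10,-0.03,0.0,0.08,0]' >/dev/null; python3 tip.py -50
```

```text
t 13.07 tip-E: along e, cross, y (mm) [-53.1  -1.3   0.9] axis tilt 26.4 f [-3.7  0.7  4.2] w 15.8
units to d [ 0.02 -0.02 -0.08] turn -0.06 [0.5786 0.0875 0.1566]
unit step along -e 10mm [-0.138 -0.002  0.208]
t 13.3 tip-E: along e, cross, y (mm) [-56.2  -1.6   1. ] axis tilt 26.5 f [-4.   0.3  5.9] w 15.7
units to d [ 0.05 -0.02 -0.15] turn -0.06 [0.5797 0.0879 0.1537]
unit step along -e 10mm [-0.138 -0.002  0.208]
```

```bash
python3 -m jog '[40,0,0,0,0, 40,0,0,0,0, 40,0,0,0,0, 40,0,0,0,0]' >/dev/null; python3 st.py 2; python3 -m jog '[40,0.1,0,-0.6,0, 40,0.1,0,-0.7,0, 40,0,0,-0.7,0, 40,-0.5,0,-0.7,0, 40,-0.7,0,0,0, 40,-0.7,0,0,0]' >/dev/null; python3 st.py 3
python3 - <<'E'
from h import *
import pickle
o=observe();c=cam("side");w=cam("wrist")
a=snap("side","s9");b=snap("wrist","w9");pickle.dump((o,c,w),open("p9.pkl","wb"))
E_=np.array([.5928,.0918,.127]);u,v=proj(w,E_);s=proj(c,E_);print(u,v,s)
x0,y0=int(s[0])-25,int(s[1])-30
A=cv2.resize(a[y0:y0+50,x0:x0+50],(400,400),interpolation=0)
u=int(np.clip(u,50,462));v=int(np.clip(v,50,334));B=cv2.resize(b[v-50:v+50,u-50:u+50],(400,400),interpolation=0)
cv2.imwrite("pics/c9.png",np.hstack([A,B])[:,:,::-1]);print(x0,y0,u-50,v-50)
E
```

```text
t 13.73 [0.5814 0.0871 0.1541] f [-0.5 -0.1  1.6] w 39.2 yaw y 106.9 z [-0.059 -0.005 -0.998] j7 1.73
t 14.38 [0.6506 0.1056 0.2601] f [-0.5 -0.  -0.1] w 40.0 yaw y 106.8 z [-0.065 -0.007 -0.998] j7 1.71
259.4006066246674 125.97497806799477 [262.42991072 160.58045455]
237 130 209 75
```

View pics/c9.png

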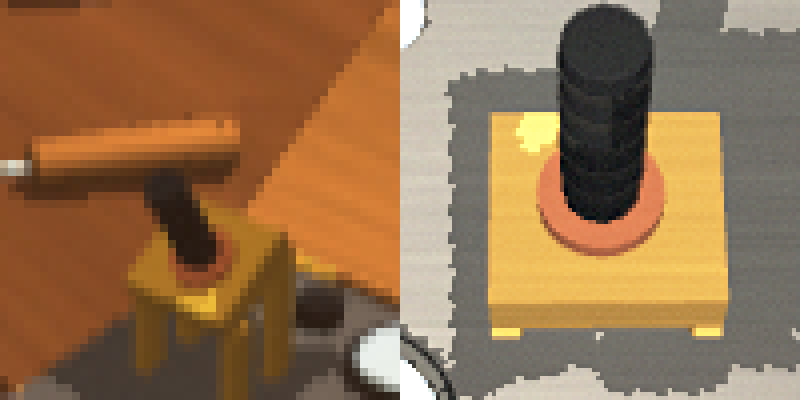

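```bash
python3 - <<'E'
from h import *
import pickle
o,c,w=pickle.load(open("p9.pkl","rb"))
a=np.radians(17.3);E=np.array([.5928,.0918,.127])
for th in(26,30,34):
  t=np.radians(th);e=np.array([-np.sin(t)*np.cos(a),-np.sin(t)*np.sin(a),np.cos(t)])
  print(th,[proj(w,E+k*e).round(1) for k in(.052,.056)],proj(w,E+.002*e))
print("seen grip top",(209+204/4,75+45/4),"collar", (209+201/4,75+201/4))
E
python3 -m jog '[60,0.35,0.72,0,0, 60,0.35,0.72,0,0, 60,0.35,0.72,0,0, 60,0.35,0.72,0,0, 60,0.35,0.72,0,0, 60,0.35,0.72,0,0, 60,0.2,0.4,0,0]' >/dev/null; python3 st.py 3
python3 - <<'E'
from h import *
w=cam("wrist");im=snap("wrist","w10");print(proj(w,(.4986,.2703,.1046)),proj(w,(.4986,.2703,.0376)),proj(w,(.4986,.2703,.018)))
for n,lo,hi in(("yel",(20,60,150),(35,255,255)),("blue",(95,50,60),(125,255,255))):
    m,c=blobs(im,lo,hi,60)
    for k in c:
        if len(k)>20: e=cv2.fitEllipse(k);print(n,np.array(cv2.boundingRect(k)),cv2.contourArea(k),np.round(e[0],1),np.round(e[1],1))
E
```

```text
26 [array([260.8,  91.2]), array([261. ,  87.8])] [259.44556657 124.88068249]
30 [array([260.7,  86.4]), array([260.9,  82.6])] [259.44275466 124.72643311]
34 [array([260.6,  82. ]), array([260.7,  77.8])] [259.43973694 124.57836183]
seen grip top (260.0, 86.25) collar (259.25, 125.25)
t 15.22 [0.5004 0.2527 0.2661] f [ 0.3 -0.4  0. ] w 60.1 yaw y 106.0 z [-0.069 -0.014 -0.997] j7 1.36
[274.44869952 194.4735793 ] [270.79765317 182.63452078] [269.96180713 179.92416617]
yel [122 253   7  35] 64.0 [124.7 271.4] [ 4.2 31.8]
yel [362 176  24  18] 208.0 [374.9 184.7] [14.5 22.4]
yel [271 152  22  11] 81.5 [281.3 156.5] [ 6.7 20.7]
yel [  0 145 142  74] 640.0 [136.6 143.5] [56.5 64.6]
blue [344 161  37  35] 547.5 [361.7 177.8] [32.  34.1]
blue [247 160  48  47] 984.5 [270.3 183.2] [43.7 46. ]
```

```bash
cat > go.py <<'E'
from h import *
import sys
for i in range(3): get_image("side")
P=np.array([float(x) for x in sys.argv[1:4]])
o=observe();M=R.from_rotvec(o["ee_rot"]).as_matrix();g=o["position"]+.006*M[:,2]
print("t",round(o["clock"],2),"go",(M.T@(P-g)/.04).round(2),"g",g.round(4),"z",M[:,2].round(3),"yaw",np.degrees(np.arctan2(M[1,1],M[0,1])).round(1),"f",o["force"].round(1),"w",round(o["width"]*91.8,1))
E
python3 go.py .4986 .2703 .140
```

```text
t 15.42 go [-0.25  0.5   2.99] g [0.5025 0.2501 0.2599] z [-0.069 -0.015 -0.998] yaw 105.6 f [-0.2  0.  -0.4] w 59.8
```

```bash
python3 -m jog '[50,-0.05,0.1,0.6,0, 50,-0.05,0.1,0.6,0, 50,-0.05,0.1,0.6,0, 50,-0.05,0.1,0.6,0, 50,-0.05,0.1,0.5,0]' >/dev/null; python3 go.py .4986 .2703 .090
python3 - <<'E'
from h import *
w=cam("wrist");im=snap("wrist","w11");print(proj(w,(.4986,.2703,.1046)),proj(w,(.4986,.2703,.0376)))
for n,lo,hi in(("yel",(20,60,150),(35,255,255)),("blue",(95,50,60),(125,255,255))):
    m,c=blobs(im,lo,hi,60)
    for k in c:
        if len(k)>20: e=cv2.fitEllipse(k);print(n,np.array(cv2.boundingRect(k)),cv2.contourArea(k),np.round(e[0],1),np.round(e[1],1))
E
```

```text
t 15.98 go [0.07 0.16 1.38] g [0.5062 0.2654 0.1449] z [-0.06  -0.012 -0.998] yaw 105.0 f [0.5 0.1 1.1] w 50.1
[268.84773163 217.42460913] [265.15231434 193.58220686]
yel [362 250   7  41] 74.0 [364.2 269.6] [ 6.8 35.3]
yel [143 250   6  41] 83.0 [145.3 270.8] [ 4.3 37.9]
yel [250 200  37  36] 922.0 [267.9 217.7] [33.6 35.3]
yel [249 190  35  23] 63.0 [270.9 230.9] [44.3 80.1]
yel [415 186  23  23] 367.5 [426.2 197.3] [20.7 22.7]
yel [296 172  12  15] 62.5 [302.1 178.3] [ 8.1 15.5]
yel [222 166  15  15] 88.0 [229.3 173.1] [11.2 14.4]
yel [232 149  20  13] 65.5 [242.2 155.4] [ 6.9 19.3]
yel [256 146  42  26] 344.5 [279.3 156.2] [13.5 43.4]
yel [  0 142  68  77] 743.5 [90.2 88.2] [ 95.2 158. ]
blue [369 160  54  50] 1110.5 [395.6 184.4] [46.6 50.7]
blue [230 160  70  67] 1829.0 [263.8 195.1] [63.2 68.8]
```

```bash
python3 -m jog '[50,0.02,0.05,0.45,0, 50,0.02,0.05,0.45,0, 50,0.03,0.05,0.4,0]' >/dev/null; python3 go.py .4986 .2703 .090
```

```text
t 16.43 go [0.15 0.04 0.29] g [0.5054 0.2705 0.1011] z [-0.048 -0.006 -0.999] yaw 104.8 f [-0.3  0.1  0.5] w 49.7
```

```bash
python3 -m jog '[50,0.14,0.03,0.27,0]' >/dev/null; python3 go.py .4986 .2703 .090
```

```text
t 16.67 go [0.02 0.01 0.05] g [0.4996 0.2701 0.0919] z [-0.047 -0.005 -0.999] yaw 104.8 f [-0.2 -0.6 -0.2] w 50.2
```

```bash
python3 -m jog '[12,0,0,0,0, 12,0,0,0,0, 12,0,0,0,0, 12,0,0,0,0, 12,0,0,0,0, 12,0,0,0,0, 12,0,0,0,0]' 12 >/dev/null; python3 go.py .4986 .2703 .090; python3 -m jog '[12,0,0,-0.3,0, 12,0,0,-0.5,0, 12,0,0,-0.5,0, 12,0,0,-0.5,0, 12,0,0,-0.5,0, 12,0,0,-0.5,0]' >/dev/null; python3 go.py .6035 -.0345 .215
python3 - <<'E'
from h import *
w=cam("wrist");im=snap("wrist","w12")
m,c=blobs(im,(95,50,60),(125,255,255),60)
for k in c: print(np.array(cv2.boundingRect(k)),cv2.contourArea(k))
E
```

```text
t 17.4 go [0.1  0.01 0.17] g [0.5029 0.2709 0.0965] z [-0.042 -0.002 -0.999] yaw 104.7 f [-0.1  0.1  0.5] w 21.8
t 18.05 go [-0.43 -7.98 -0.26] g [0.5053 0.2696 0.2074] z [-0.049 -0.007 -0.999] yaw 104.7 f [-0.1 -0.4 -0.7] w 21.8
[213 169  87  54] 2052.5
[344 151  43  40] 596.5
```

```bash
python3 -m jog '[12,0,0,-0.4,0, 12,0,0,-0.5,0, 12,0,0,-0.5,0, 12,0,0,-0.5,0, 12,0,0,-0.5,0, 12,0,0,-0.2,0]' >/dev/null; python3 go.py .6074 -.0335 .30
```

```text
t 18.75 go [-0.57 -7.94 -0.02] g [0.5045 0.2676 0.3003] z [-0.07  -0.021 -0.997] yaw 104.8 f [-0.3 -0.4 -1.7] w 21.2
```

```bash
python3 -m jog '[12,-0.04,-0.3,0,0, 12,-0.04,-0.5,0,0, 12,-0.04,-0.6,0,0, 12,-0.04,-0.6,0,0, 12,-0.04,-0.6,0,0, 12,-0.04,-0.6,0,0, 12,-0.04,-0.6,0,0, 12,-0.04,-0.6,0,0, 12,-0.04,-0.6,0,0, 12,-0.04,-0.6,0,0, 12,-0.04,-0.6,0,0, 12,-0.04,-0.6,0,0, 12,-0.04,-0.6,0,0, 12,-0.04,-0.4,0,0]' >/dev/null; python3 go.py .6074 -.0335 .22
```

```text
t 20.07 go [-0.45  0.37  1.32] g [ 0.5994 -0.0509  0.2744] z [-0.105 -0.033 -0.994] yaw 105.0 f [-0.1 -0.  -1. ] w 21.9
```

```bash
cat > b.py <<'E'
from h import *
import sys
for i in range(3): get_image("side")
def fr(z,yaw):
    z=np.array(z,float);z/=np.linalg.norm(z);y=np.array([np.cos(np.radians(yaw)),np.sin(np.radians(yaw)),0]);y-=z*(y@z);y/=np.linalg.norm(y);return np.stack([np.cross(y,z),y,z],1)
M0=fr((-.042,-.002,-.999),104.7);ct=M0.T@(np.array([.4986,.2703,.0571])-[.5029,.2709,.0965]);at=M0.T@[0,0,1]
o=observe();M=R.from_rotvec(o["ee_rot"]).as_matrix();g=o["position"]+.006*M[:,2]
c=g+M@ct;a=M@at;ball=c-.0195*a
T=np.array([.6035,-.0345,.098+.039-.0195+float(sys.argv[1])/1000])
print("t",round(o["clock"],2),"ball-seat mm",((ball-T)*1000).round(1),"go",(M.T@(T-ball)/.04).round(2),"bulb axis",a.round(3),"tilt",np.degrees(np.arccos(a[2])).round(1),"toolz",M[:,2].round(3),"f",o["force"].round(1),"w",round(o["width"]*91.8,1))
E
python3 b.py 25; python3 -m jog '[12,-0.15,0.12,0.4,0, 12,-0.1,0.1,0.6,0, 12,-0.1,0.1,0.6,0]' >/dev/null; python3 b.py 25
```

```text
t 20.22 ball-seat mm [-11.7 -14.9  74.4] go [-0.58  0.29  1.81] bulb axis [0.061 0.029 0.998] tilt 3.9 toolz [-0.103 -0.031 -0.994] f [ 0.5  0.6 -0.4] w 21.8
t 20.62 ball-seat mm [-6.9  1.7 11.4] go [-0.18 -0.09  0.27] bulb axis [0.057 0.028 0.998] tilt 3.6 toolz [-0.099 -0.03  -0.995] f [ 0.2 -0.3 -0.1] w 21.4
```

```bash
python3 -m jog '[12,-0.18,-0.09,0.27,0]' >/dev/null; python3 b.py 8
```

```text
t 20.85 ball-seat mm [ 0.3 -0.4 17. ] go [-0.04  0.01  0.42] bulb axis [0.057 0.028 0.998] tilt 3.6 toolz [-0.099 -0.031 -0.995] f [ 0.1 -0.3 -0.8] w 21.9
```

```bash
python3 -m jog '[12,-0.04,0.01,0.3,0]' >/dev/null; python3 b.py 2
python3 - <<'E'
from h import *
c=cam("side");im=snap("side","s13");s0=cv2.imread("pics/side0.png")[:,:,::-1].copy()
print("ring proj",proj(c,(.6035,-.0345,.098)),"seat ball",proj(c,(.6035,-.0345,.1175)))
m,k=blobs(s0,(20,100,100),(35,255,255),20)
for q in k:
    if len(q)>10:
        e=cv2.fitEllipse(q)
        if abs(e[0][0]-290)<25: print("ring seen",np.round(e[0],1),np.round(e[1],1))
m,k=blobs(im,(95,40,40),(125,255,255),20)
for q in k: print("blue",cv2.boundingRect(q),np.round(cv2.minEnclosingCircle(q),1) if 0 else cv2.minEnclosingCircle(q))
w=cam("wrist");im=snap("wrist","w13");print("wrist ball",proj(w,(.6035,-.0345,.1235)),"ring",proj(w,(.6035,-.0345,.098)))
for lo,hi in(((20,60,150),(35,255,255)),((95,50,60),(125,255,255))):
    for q in blobs(im,lo,hi,60)[1]: print(cv2.boundingRect(q),cv2.contourArea(q),cv2.minEnclosingCircle(q))
E
```

```text
t 21.08 ball-seat mm [-0.1 -0.1 10.2] go [-0.03  0.    0.25] bulb axis [0.058 0.028 0.998] tilt 3.7 toolz [-0.1   -0.031 -0.994] f [ 1.   0.6 -0.5] w 21.7
ring proj [290.32044548 186.88251826] seat ball [290.69617061 181.39729086]
ring seen [290.4 187.9] [12.1 19.8]
ring seen [290.2 187.8] [ 8.  13.8]
blue (282, 170, 19, 18) ((291.3145751953125, 178.3675537109375), 9.414518356323242)
blue (182, 158, 11, 9) ((186.60000610351562, 162.0), 5.49190616607666)
wrist ball [257.66514457 207.78591694] ring [257.55574573 200.56884884]
(415, 379, 67, 5) 260.0 ((448.0, 382.0), 33.0152473449707)
(305, 251, 5, 40) 72.5 ((306.5, 270.5), 19.506507873535156)
(202, 251, 5, 40) 72.0 ((204.0, 270.5), 19.52572250366211)
(465, 241, 20, 8) 75.0 ((474.5909118652344, 245.77272033691406), 9.669206619262695)
(233, 231, 46, 17) 500.5 ((255.5, 246.5), 22.505653381347656)
(225, 162, 72, 31) 315.5 ((260.5, 185.5), 36.09026336669922)
(186, 125, 15, 94) 530.0 ((194.0, 171.35484313964844), 46.74163818359375)
(405, 117, 75, 120) 998.0 ((450.0, 176.5), 65.7591323852539)
(213, 169, 87, 54) 2409.0 ((255.7462158203125, 211.3984832763672), 43.56355285644531)
```

```bash
python3 -m jog '[12,-0.02,0.01,0.18,0]' >/dev/null; python3 b.py 0; python3 -m jog '[12,-0.01,0.0,0.08,0]' >/dev/null; python3 b.py 0
```

```text
t 21.42 ball-seat mm [0.  0.4 5.2] go [-0.01 -0.01  0.13] bulb axis [0.058 0.028 0.998] tilt 3.7 toolz [-0.1   -0.031 -0.995] f [ 0.2 -0.7  0.4] w 21.8
t 21.65 ball-seat mm [-0.1  0.4  1.7] go [-0.   -0.01  0.04] bulb axis [0.058 0.028 0.998] tilt 3.7 toolz [-0.1   -0.031 -0.994] f [ 0.5  0.7 -0.7] w 21.4
```

```bash
python3 -m jog '[12,0,0,0.05,0]' 6 >/dev/null; python3 b.py 0; python3 -m jog '[12,0,0,0.05,0]' >/dev/null; python3 b.py 0
```

```text
t 21.88 ball-seat mm [-0.1  0.7 -0. ] go [ 0.   -0.02 -0.  ] bulb axis [0.058 0.028 0.998] tilt 3.7 toolz [-0.1   -0.03  -0.995] f [-0.5  0.8  2.5] w 21.6
t 22.12 ball-seat mm [ 0.3  1.  -1.3] go [ 0.02 -0.02 -0.03] bulb axis [0.057 0.027 0.998] tilt 3.6 toolz [-0.098 -0.03  -0.995] f [0.1 1.9 5.3] w 22.0
```

```bash
python3 -m jog '[12,0.09,0,-0.02,0]' >/dev/null; python3 b.py 0; python3 -m jog '[20,0,0,0,0]' 3 >/dev/null; python3 -m jog '[36,0,0,0,0, 36,0,0,0,0, 36,0,0,0,0]' >/dev/null;python3 b.py 0; python3 -m jog '[36,0,0,-0.5,0, 36,0,0,-0.5,0, 36,0,0,-0.6,0, 36,-0.6,0,-0.6,0, 36,-0.6,0,0,0, 36,-0.6,0,0,0]' >/dev/null; python3 go.py .6035 -.0345 .18
python3 - <<'E'
from h import *
w=cam("wrist");im=snap("wrist","w14");c=cam("side");sd=snap("side","s14")
for n,k,I in(("w",w,im),("s",c,sd)):
    print(n,"cap top",proj(k,(.6035,-.0345,.1845)),"ball",proj(k,(.6035,-.0345,.1175)),"ring",proj(k,(.6035,-.0345,.098)))
    for l,lo,hi in(("y",(20,60,130),(35,255,255)),("b",(95,40,40),(125,255,255))):
        for q in blobs(I,lo,hi,30)[1]:
            if len(q)>8: print(l,cv2.boundingRect(q),cv2.contourArea(q),np.round(cv2.fitEllipse(q)[0],1))
E
```

```text
t 22.35 ball-seat mm [-3.   0.1  0.1] go [-0.07 -0.02 -0.  ] bulb axis [0.056 0.027 0.998] tilt 3.6 toolz [-0.098 -0.03  -0.995] f [0.  1.1 1.5] w 21.9
t 22.83 ball-seat mm [-3.7 -0.5 -0.4] go [-0.09 -0.01 -0.02] bulb axis [0.057 0.028 0.998] tilt 3.7 toolz [-0.099 -0.03  -0.995] f [0.2 0.2 0.2] w 35.6
t 23.48 go [ 1.82 -0.    2.15] g [ 0.6826 -0.0125  0.2572] z [-0.106 -0.031 -0.994] yaw 105.4 f [-0.4 -0.8 -0. ] w 36.0
w cap top [257.35650208  95.4660206 ] ball [257.10422923 106.28805404] ring [257.05187012 108.5341621 ]
y (491, 302, 10, 10) 31.0 [496.4 308.1]
y (214, 282, 39, 13) 164.5 [228.9 288.6]
y (226, 279, 56, 6) 86.0 [249.3 281.4]
y (336, 259, 4, 26) 34.5 [337.8 270.3]
y (172, 259, 4, 26) 38.5 [173.4 272. ]
y (221, 221, 70, 27) 1394.0 [255.8 235.1]
y (253, 240, 28, 6) 83.0 [267.1 242.7]
y (427, 161, 7, 43) 49.0 [428.6 180.3]
y (374, 109, 67, 47) 1379.5 [405.6 133.5]
y (244, 92, 31, 33) 150.5 [256.9 107.6]
y (504, 79, 8, 35) 113.5 [508.   97.4]
y (199, 50, 152, 170) 1067.0 [198.3  53.5]
b (225, 73, 65, 66) 3301.0 [257.4 105.6]
b (241, 90, 36, 37) 956.5 [258.1 107.6]
s cap top [292.04596492 161.69158512] ball [290.69617061 181.39729086] ring [290.32044548 186.88251826]
y (458, 308, 26, 21) 130.5 [468.8 319.2]
y (321, 254, 29, 20) 358.5 [334.8 263.5]
y (137, 0, 97, 102) 6231.5 [186.9  50.5]
y (146, 80, 7, 14) 38.5 [148.9  86.6]
y (186, 68, 18, 13) 90.5 [193.3  73.5]
y (203, 64, 9, 10) 39.5 [206.6  68.3]
y (147, 63, 7, 12) 38.0 [149.8  68.5]
y (193, 59, 12, 13) 49.0 [199.   64.6]
y (189, 49, 10, 13) 61.5 [193.6  54.8]
y (181, 48, 10, 10) 38.5 [185.1  52.4]
y (166, 39, 11, 15) 63.0 [171.2  45.6]
b (282, 174, 19, 17) 209.5 [290.7 182. ]
b (182, 158, 11, 9) 62.5 [186.6 162.2]
```

Run:
```python
from h import *
w=cam("wrist");im=cv2.imread("pics/w14.png")[:,:,::-1].copy()
h=cv2.cvtColor(im,cv2.COLOR_RGB2HSV)
for v in range(84,132,3): print(v," ".join("%d/%d/%d"%tuple(h[v,u]) for u in range(238,282,6)))
for dv in(95.5,100,105,108.6): print(dv,(onz(w,258.5,dv,.184)-[.6035,-.0345,.184])*1000)
for tl in(0,3,6,9):
    t=np.radians(tl);ax=np.array([np.sin(t)*.956,np.sin(t)*.29,np.cos(t)]);b=np.array([.6035,-.0345,.1175])
    print(tl,proj(w,b+.067*ax),proj(w,b+.028*ax))
```

```text
84 99/75/237 100/77/246 99/65/251 99/66/251 99/67/250 99/76/245 104/83/231 105/104/172
87 100/80/242 99/68/251 98/64/252 98/66/253 98/73/252 99/69/250 101/82/242 104/89/209
90 100/70/249 98/61/253 97/64/254 96/65/255 97/69/255 99/75/252 100/77/246 103/87/222
93 98/63/252 97/65/254 30/2/255 30/62/255 30/60/255 98/69/255 99/69/249 102/83/234
96 97/56/253 96/58/255 30/57/255 30/55/255 30/56/255 30/64/255 99/79/251 100/79/242
99 98/63/253 93/12/255 30/56/255 30/55/255 30/47/255 30/59/255 98/76/255 100/78/244
102 97/60/254 30/100/255 30/51/255 30/56/255 30/54/255 30/56/255 90/15/215 100/77/246
105 97/61/254 30/42/255 30/53/255 30/51/255 30/56/255 30/63/255 27/106/255 100/77/246
108 96/61/254 30/47/255 30/47/255 30/50/255 30/57/255 30/61/255 30/80/255 100/75/245
111 96/65/254 30/43/255 30/47/255 30/57/255 30/61/255 30/53/255 30/92/255 101/76/245
114 98/63/254 30/67/255 30/44/255 30/57/255 30/53/255 26/136/254 99/80/255 100/75/244
117 98/72/253 98/60/255 30/45/255 30/55/255 25/142/254 26/133/255 100/75/254 100/76/241
120 99/65/252 97/60/254 30/46/255 30/56/255 24/146/253 23/142/255 100/80/250 102/83/234
123 99/69/251 97/66/254 100/50/255 30/51/255 24/152/255 97/73/255 101/84/247 104/90/223
126 100/79/244 99/73/252 98/69/254 98/73/255 98/72/254 99/79/250 100/80/241 105/88/205
129 102/82/234 99/72/248 99/76/251 99/74/252 99/79/251 100/76/247 103/85/229 104/77/153
95.5 [-1.88044402 -0.35591227  0.        ]
100 [0.89091113 0.40668381 0.        ]
105 [3.98281502 1.25748555 0.        ]
108.6 [6.2172582  1.87233912 0.        ]
0 [258.26775235  98.38920107] [257.97371805 104.97339454]
3 [258.40582099 103.88381515] [258.02295757 106.91492424]
6 [258.54089167 109.36015119] [258.07144715 108.85710756]
9 [258.67229237 114.78985121] [258.11901404 110.79290672]
```

```bash
sed -i 's/range(3)/range(1)/' go.py b.py; python3 -m jog '[44,0.5,0,0,0.1, 44,0.5,0,0,0.1, 44,0.5,0,0,0, 44,0.1,0,0.1,0]' 3 >/dev/null; python3 go.py .6085 -.033 .205
```

```text
t 23.97 go [-0.01  0.01  1.35] g [ 0.6142 -0.0317  0.2588] z [-0.111 -0.032 -0.993] yaw 104.0 f [-0.4  0.2 -0.4] w 43.8
```

```bash
python3 -m jog '[44,0,0,0.45,0, 44,0,0,0.45,0, 44,0,0,0.4,0]' >/dev/null; python3 go.py .6085 -.033 .1725
```

```text
t 24.27 go [-0.11  0.02  0.84] g [ 0.6081 -0.0336  0.2063] z [-0.108 -0.031 -0.994] yaw 103.9 f [-1.2  0.2 -3.3] w 43.9
```

```bash
python3 -m jog '[44,-0.05,0.01,0.4,0, 44,-0.05,0.01,0.35,0]' >/dev/null; python3 go.py .6085 -.033 .1725; python3 go.py .6085 -.033 .1725
```

```text
t 24.48 go [-0.   -0.01  0.05] g [ 0.6086 -0.0327  0.1744] z [-0.109 -0.031 -0.994] yaw 103.9 f [-0.6  0.4 -2.3] w 44.1
t 24.53 go [-0.   -0.    0.08] g [ 0.6087 -0.0327  0.1758] z [-0.109 -0.031 -0.994] yaw 103.9 f [-1.1  0.5 -0.9] w 44.1
```

```bash
python3 -m jog '[14,0,0,0,0, 14,0,0,0,0, 14,0,0,0,0, 14,0,0,0,0, 14,0,0,0,0, 14,0,0,0,0]' 4 >/dev/null; python3 go.py .6085 -.033 .1725; python3 -m jog '[14,0,0,0.06,0]' >/dev/null;  python3 go.py .6085 -.033 .1725; python3 -m jog '[14,0.07,0,0.03,0]' >/dev/null;  python3 go.py .6035 -.0345 .1725;python3 -m jog '[14,0.06,0,0.02,0]' >/dev/null;  python3 go.py .6035 -.0345 .1725
```

```text
t 25.08 go [0.04 0.01 0.19] g [ 0.6111 -0.0326  0.1801] z [-0.104 -0.031 -0.994] yaw 103.9 f [-0.4 -0.6 -1.7] w 21.8
t 25.22 go [ 0.05 -0.    0.14] g [ 0.6111 -0.0323  0.178 ] z [-0.103 -0.03  -0.994] yaw 103.9 f [-0.8  1.   5. ] w 21.8
t 25.35 go [ 0.11 -0.01  0.14] g [ 0.6083 -0.0328  0.1775] z [-0.102 -0.03  -0.994] yaw 103.9 f [-0.8  2.1  4.6] w 22.0
t 25.48 go [ 0.05 -0.01  0.12] g [ 0.6059 -0.0333  0.1772] z [-0.101 -0.029 -0.994] yaw 103.9 f [0.2 0.7 5.4] w 21.8
```

```bash
python3 -m jog '[40,0,0,0,0, 40,0,0,0,0, 40,0,0,0,0]' >/dev/null; python3 go.py .6035 -.0345 .1725; python3 -m jog '[40,0,0,-0.5,0, 40,0,0,-0.6,0, 40,0,0,-0.6,0, 40,-0.6,0,-0.4,0, 40,-0.6,0,0,0, 40,-0.6,0,0,0]' >/dev/null
cat > chk.py <<'E'
from h import *
import sys
get_image("side");w=cam("wrist");im=snap("wrist",sys.argv[1]);o=observe();print(o["clock"],o["position"].round(4))
h=cv2.cvtColor(im,cv2.COLOR_RGB2HSV);m=cv2.inRange(h,np.array((95,40,100)),np.array((125,255,255)))
b=np.array([.6035,-.0345,.1175]);u,v=proj(w,b);print("ball pred",u,v)
cs,hi=cv2.findContours(m,cv2.RETR_CCOMP,cv2.CHAIN_APPROX_NONE)
for k,q in zip(hi[0],cs):
    if cv2.contourArea(q)>300:print("hole" if k[3]>=0 else "outer",cv2.boundingRect(q),cv2.contourArea(q),np.round(cv2.fitEllipse(q)[0],1),np.round(cv2.minEnclosingCircle(q)[0],1))
for tl in(-6,-3,0,3,6):
    t=np.radians(tl);ax=np.array([np.sin(t)*.956,np.sin(t)*.29,np.cos(t)]);print(tl,proj(w,b+.067*ax).round(1))
c=cam("side");s=snap("side","s"+sys.argv[1]);m=cv2.inRange(cv2.cvtColor(s,cv2.COLOR_RGB2HSV),np.array((95,40,40)),np.array((125,255,255)))
for q in cv2.findContours(m,0,1)[0]:
    if cv2.contourArea(q)>100:print("side",cv2.boundingRect(q),cv2.minEnclosingCircle(q))
print("side ball pred",proj(c,b))
E
python3 chk.py w15
```

```text
t 25.78 go [0.02 0.   0.1 ] g [ 0.6046 -0.0342  0.1763] z [-0.104 -0.03  -0.994] yaw 103.9 f [ 0.4 -0.  -0.3] w 38.9
26.3833 [ 0.6818 -0.0157  0.258 ]
ball pred 258.41116295733275 106.53512976051748
outer (226, 72, 66, 68) 3406.5 [258.7 105.8] [258.9 105.8]
hole (243, 87, 37, 38) 1016.0 [260.9 105.8] [260.9 105.8]
-6 [258.3  84. ]
-3 [258.5  89.6]
0 [258.8  95.2]
3 [259.1 100.8]
6 [259.4 106.4]
side (282, 174, 19, 17) ((290.7272644042969, 181.4545440673828), 9.386224746704102)
side ball pred [290.69617061 181.39729086]
```

```bash
python3 -m jog '[0,0.3,0,0,0.0, 0,0.4,0,0,-0.2, 0,0.3,0,0,-0.2]' 10 >/dev/null; python3 go.py .639 -.0237 .1815
```

```text
t 26.73 go [-0.3  0.1  1.8] g [ 0.6372 -0.0283  0.2545] z [-0.119 -0.034 -0.992] yaw 106.2 f [-1.4 -1.7 -0.2] w 20.3
```

```bash
python3 -m jog '[0,-0.3,0.1,0,0, 0,-0.05,0,0.5,0, 0,0,0,0.5,0, 0,0,0,0.5,0]' >/dev/null; python3 go.py .639 -.0237 .1815;python3 go.py .639 -.0237 .1815
```

```text
t 27.12 go [0.05 0.   0.28] g [ 0.6424 -0.0228  0.1922] z [-0.117 -0.033 -0.993] yaw 106.0 f [-1.8  0.6 -2.9] w 0.2
t 27.17 go [0.05 0.   0.32] g [ 0.6423 -0.0228  0.1938] z [-0.118 -0.033 -0.992] yaw 106.0 f [-1.   0.1 -0.3] w 0.5
```

```bash
cat > push.py <<'E'
from h import *
get_image("side")
o=observe();M=R.from_rotvec(o["ee_rot"]).as_matrix();p=o["position"]+.025*M[:,2]+.0095*M[:,0]
a=np.radians(17.3);d=p-np.array([.6035,-.0345,.1175]);x=d@[np.cos(a),np.sin(a),0];y=d@[-np.sin(a),np.cos(a),0]
print("t",round(o["clock"],2),"tip behind axis %.1f lateral %.1f height %.1f mm; lean at contact %.1f deg; to upright %.2f units"%(x*1e3,y*1e3,d[2]*1e3,np.degrees(np.arctan2(x-.011,d[2])),(x-.011)/.04),"f",o["force"].round(1),"toolz",M[:,2].round(3))
E
python3 -m jog '[0,0,0,0.3,0]' >/dev/null; python3 push.py; python3 push.py
```

```text
t 27.3 tip behind axis 26.9 lateral 0.4 height 45.0 mm; lean at contact 19.5 deg; to upright 0.40 units f [-1.   0.9 -2.5] toolz [-0.12  -0.033 -0.992]
t 27.35 tip behind axis 26.8 lateral 0.5 height 45.7 mm; lean at contact 19.1 deg; to upright 0.39 units f [-0.6 -0.1  0.3] toolz [-0.12  -0.033 -0.992]
```

```bash
python3 -m jog '[0,0.15,0,0.02,0]' >/dev/null; python3 push.py;python3 -m jog '[0,0.1,0,0.01,0]' >/dev/null; python3 push.py; python3 -m jog '[0,0.1,0,0.01,0]' >/dev/null; python3 push.py
```

```text
t 27.48 tip behind axis 20.2 lateral 0.6 height 46.4 mm; lean at contact 11.2 deg; to upright 0.23 units f [-0.9 -0.7 -0.4] toolz [-0.121 -0.034 -0.992]
t 27.62 tip behind axis 15.7 lateral 0.3 height 47.7 mm; lean at contact 5.6 deg; to upright 0.12 units f [-1.  -1.   0.4] toolz [-0.12  -0.034 -0.992]
t 27.75 tip behind axis 11.1 lateral 0.0 height 48.8 mm; lean at contact 0.1 deg; to upright 0.00 units f [-0.4  0.  -0.1] toolz [-0.119 -0.034 -0.992]
```

```bash
python3 -m jog '[0,-0.3,0,0,0, 0,-0.5,0,-0.3,0, 0,-0.6,0,-0.6,0, 0,-0.2,0,-0.6,0]' >/dev/null; python3 chk.py w16
```

```text
28.1833 [ 0.6927 -0.0104  0.2447]
ball pred 257.73976321221534 93.095921263003
outer (224, 57, 69, 72) 3802.5 [258.1  92.3] [258.5  92.3]
hole (240, 65, 42, 45) 1312.0 [260.3  87.2] [259.5  87. ]
-6 [258.3  63.3]
-3 [258.4  69.2]
0 [258.5  75.2]
3 [258.6  81.3]
6 [258.7  87.3]
side (282, 174, 19, 17) ((290.78302001953125, 181.70755004882812), 9.307258605957031)
side ball pred [290.69617061 181.39729086]
```

Run:
```python
import cv2,numpy as np
from h import *
im=cv2.imread("pics/w16.png");h=cv2.cvtColor(im,cv2.COLOR_BGR2HSV).astype(int)
for v in range(60,116,2):
    s=""
    for u in range(232,292):
        a,b,c=h[v,u]
        s+="." if 90<a<130 else ("#" if b<90 and c>200 else ("o" if b<125 and c>200 else ("x" if c>200 else "-")))
    print(v,s)
w=cam("wrist")
for tl in(0,3,6):
    t=np.radians(tl);x=np.array([.956,.29,0]);z=np.array([0,0,1.]);ax=np.sin(t)*x+np.cos(t)*z;n=np.cos(t)*x-np.sin(t)*z;b=np.array([.6035,-.0345,.1175])
    print(tl,"top front/back edge",[proj(w,b+.067*ax+k*n).round(1)[1] for k in(-.011,.011)],"base",[proj(w,b+.0277*ax+k*n).round(1)[1] for k in(-.011,.011)])
```

```text
60 -----------................................------###########
62 #######.......................................----------##--
64 #####............................................------#####
66 ---...........................##...................---------
68 -.....................################...............-------
70 ....................######################............------
72 ..................o#######################o.............----
74 ...............#o############################............---
76 ...............o###############################...........--
78 ..............o################################............-
80 .............###################################............
82 .............o##################################............
84 ............####################################............
86 ............x####################################...........
88 ............#x##################################............
90 ............#x################################o.............
92 ............#oo################################.............
94 .........
[... 307 characters left out ...]
..
104 ....................#o#oo#o--xxx##o##......................-
106 .........................#######..........................--
108 ..........................................................x-
110 ........................................................-x--
112 .......................................................-x---
114 ......................................................-x----
0 top front/back edge [np.float64(59.6), np.float64(97.9)] base [np.float64(74.3), np.float64(106.0)]
3 top front/back edge [np.float64(65.6), np.float64(104.0)] base [np.float64(76.3), np.float64(108.2)]
6 top front/back edge [np.float64(71.7), np.float64(110.0)] base [np.float64(78.3), np.float64(110.2)]
```

```bash
python3 go.py .642 -.0235 .20
```

```text
t 28.28 go [1.09 0.03 1.04] g [ 0.6892 -0.0115  0.2356] z [-0.125 -0.034 -0.992] yaw 105.6 f [ 1.  -0.9 -0.8] w 0.3
```

```bash
python3 -m jog '[0,0.36,0.01,0.35,-0.2, 0,0.36,0.01,0.35,0, 0,0.3,0.01,0.35,0]' >/dev/null; python3 push.py; python3 -m jog '[0,-0.05,0,0.4,0]' >/dev/null; python3 push.py
```

```text
t 28.58 tip behind axis 25.7 lateral -1.1 height 60.1 mm; lean at contact 13.8 deg; to upright 0.37 units f [-3.3 -1.3 -3. ] toolz [-0.129 -0.035 -0.991]
t 28.72 tip behind axis 22.1 lateral -0.8 height 40.4 mm; lean at contact 15.3 deg; to upright 0.28 units f [-2.2 -0.1 -3.5] toolz [-0.135 -0.035 -0.99 ]
```

```bash
python3 -m jog '[0,0.16,0,0.0,0]' >/dev/null; python3 push.py; python3 -m jog '[0,0.1,0,0.01,0]' >/dev/null; python3 push.py
```

```text
t 28.85 tip behind axis 13.0 lateral -0.5 height 40.3 mm; lean at contact 2.9 deg; to upright 0.05 units f [-1.5  0.  -1. ] toolz [-0.139 -0.035 -0.99 ]
t 28.98 tip behind axis 7.8 lateral -0.8 height 40.9 mm; lean at contact -4.5 deg; to upright -0.08 units f [-1.3 -0.2  0. ] toolz [-0.139 -0.035 -0.99 ]
```

```bash
python3 -m jog '[0,-0.3,0,0,0, 0,-0.5,0,-0.3,0, 0,-0.6,0,-0.6,0, 0,-0.2,0,-0.6,0]' >/dev/null
cat > chk2.py <<'E'
from h import *
import sys
get_image("side");w=cam("wrist");im=snap("wrist",sys.argv[1])
h=cv2.cvtColor(im,cv2.COLOR_RGB2HSV).astype(int);b=np.array([.6035,-.0345,.1175])
m=((h[:,:,0]>90)&(h[:,:,0]<130)&(h[:,:,1]>40)&(h[:,:,2]>100)).astype(np.uint8)
q=max(cv2.findContours(m,0,1)[0],key=cv2.contourArea);bc=np.array(cv2.fitEllipse(q)[0]);print("ball",bc,"pred",proj(w,b))
U,V=proj(w,b+[0,0,.067]);U=int(U);V=int(V)
for v in range(V-26,V+40,2):
    print(v,"".join("." if 90<a<130 else ("#" if s<90 and c>200 else ("o" if s<125 and c>200 else ("x" if c>200 else "-"))) for a,s,c in h[v,U-28:U+32]))
print("col0",U-28)
for tl in(-3,0,3,6):
    t=np.radians(tl);x=np.array([.956,.29,0]);z=np.array([0,0,1.]);ax=np.sin(t)*x+np.cos(t)*z;n=np.cos(t)*x-np.sin(t)*z
    print(tl,"top",[proj(w,b+.067*ax+k*n).round(1) for k in(-.011,.011)],"base",[proj(w,b+.0277*ax+k*n).round(1)[1] for k in(-.011,.011)])
E
python3 chk2.py w17
```

```text
ball [259.53347778  94.81502533] pred [259.06009853  95.68034203]
49 ------------------------------------------------------------
51 --------#----------------------###-#--##--#--#------------#-
53 ########-----#--##-#--##-##############-#####-######-###----
55 --#----------------------------------------------#----------
57 --------------------------#########----------------------#--
59 ------------------....................-#-----------#--------
61 ------------#..............................-################
63 ------##-......................................---##########
65 ##-####...................###########o#...........--------##
67 ####...................###################o#........-----###
69 ---..................#########################........------
71 -.................#o##########################o.........----
73 .................################################........---
75 .................#################################.........-
77 ................o##################################.........
79 ...............o##################################o.........
81 .......
[... 778 characters left out ...]
.....#.oxoooo##ox##o##o##.....................
107 ..........................oxxx####..........................
109 ............................................................
111 ............................................................
113 ...........................................................x
col0 232
-3 top [array([260.8,  50.4]), array([261. ,  88.9])] base [np.float64(70.8), np.float64(102.7)]
0 top [array([260.9,  56.3]), array([261. ,  95.2])] base [np.float64(72.7), np.float64(104.9)]
3 top [array([260.9,  62.4]), array([261. , 101.5])] base [np.float64(74.7), np.float64(107.1)]
6 top [array([260.9,  68.6]), array([261. , 107.7])] base [np.float64(76.8), np.float64(109.2)]
```

Run:
```python
from h import *
c=cam("side");s1=snap("side","s17").astype(int);s0=cv2.imread("pics/side0.png")[:,:,::-1].astype(int)
d=np.abs(s1-s0).sum(2)
for v in range(154,194): print(v,"".join("#" if d[v,u]>60 else ("+" if d[v,u]>30 else ".") for u in range(272,316)))
b=np.array([.6035,-.0345,.1175])
for tl in(-4,0,4):
    t=np.radians(tl);ax=np.array([.956*np.sin(t),.29*np.sin(t),np.cos(t)]);print(tl,[proj(c,b+k*ax).round(1) for k in(0,.03,.05,.067)])
print("gripper",proj(c,observe()["position"]))
```

```text
154 ..++.........................+...+..........
155 ........+.++.......................+..+.....
156 +....+.......+....+....+..................+.
157 ...+.+....+............+.++...+......+......
158 ..+..........+..+..............+.......+...+
159 ........+..........+..............+.+.......
160 +........+.......######+............+.......
161 +..........++....#######++..+...............
162 ...+............+#######+............+....+.
163 +.....+.....+..+##++###+...++.+..+.....+....
164 +...............####+++#....++....+.+.......
165 +...............########.+.........+........
166 +...............########+.......+...+.....+.
167 ++..............########+.........++....+...
168 ++...............#######+.....+..+..+..+....
169 ++..............+#++###++........+........+.
170 +.............+.#####..+...+.............+..
171 +####+.....##+++########......+.............
172 +######++.#####.########.......+.+..........
173 +#######++##############...................+
174 +#######.################+...............++.
175 +######+.#################...............+.+
176 #######...########
[... 481 characters left out ...]
##############################++.+#
187 .##########################+################
188 .......#+##################+.###############
189 .........######++#########...##############.
190 +++......+#####++++++####....#############..
191 ..+..+++..+######++++###..+.+###########....
192 .++.+#++....##########...+..###########.....
193 ++.+#+.......++++..+..+....+##########......
-4 [array([290.7, 181.4]), array([290.9, 173.1]), array([291. , 167.4]), array([291.1, 162.4])]
0 [array([290.7, 181.4]), array([291.3, 172.7]), array([291.7, 166.8]), array([292. , 161.7])]
4 [array([290.7, 181.4]), array([291.7, 172.4]), array([292.4, 166.3]), array([293. , 161.1])]
gripper [311.81855225 134.24742609]
```

```bash
python3 -m jog '[0,0,0,-0.6,0, 0,0,0,-0.6,0, 0,0.4,0,-0.4,0, 0,0.5,0,0,0, 0,0.5,0,0,0]' >/dev/null
python3 - <<'E'
from h import *
get_image("side");o=observe();print(o["position"],R.from_rotvec(o["ee_rot"]).as_matrix()[:,2])
E
python3 chk2.py w18
```

```text
[ 0.6409562  -0.0270613   0.30539349] [-0.14924734 -0.0370603  -0.98810514]
ball [259.2432251  163.16235352] pred [258.89722355 162.86864038]
138 ######----------........................--------------------
140 #####------x-..............................-----------------
142 #####-----....................................--------------
144 ####----........................................------------
146 ####--...........................................-----------
148 ###--..............................................---------
150 ##--................................................--------
152 #--..................................................-------
154 -x.........................#####......................------
156 o.....................#x-xxxx----xxo#..................-----
158 -...................#oxx-xxxxxxoooxxx-#................-----
160 ...................xx--xxooooxxooooxxxxxo#.............-----
162 ..................xx-xoxxxxoxxxooooxxxxxxx.............-----
164 ................#ox-xoxxxxxooxoxoxoxxxxxxxx............-----
166 ................#xxxxxxxxxxxxxxoxxxooxxxxxxo
[... 884 characters left out ...]
##########################################
196 ############################################################
198 ############################################################
200 ############################################################
202 ############################################################
col0 232
-3 top [array([260.1, 146.8]), array([260.4, 174.1])] base [np.float64(150.1), np.float64(173.9)]
0 top [array([260.2, 151.2]), array([260.4, 178.4])] base [np.float64(151.7), np.float64(175.4)]
3 top [array([260.2, 155.6]), array([260.4, 182.6])] base [np.float64(153.3), np.float64(176.9)]
6 top [array([260.3, 160. ]), array([260.4, 186.7])] base [np.float64(154.9), np.float64(178.3)]
```

Run:
```python
from h import *
o=observe();M=R.from_rotvec(o["ee_rot"]).as_matrix();g=o["position"]+.006*M[:,2]
for P in((.652,-.020,.22),(.645,-.0222,.186)):print(M.T@(np.array(P)-g)/.04, M[:,2])
```

```text
[-0.56882553  0.05791151  1.89842182] [-0.14881008 -0.03633907 -0.98819787]
[-0.51762731  0.0484348   2.76643043] [-0.14881008 -0.03633907 -0.98819787]
```

```bash
python3 -m jog '[0,-0.5,0.05,0,0, 0,-0.1,0,0.5,0, 0,0,0,0.5,0, 0,0,0,0.5,0, 0,0,0,0.4,0]' >/dev/null; python3 push.py
```

```text
t 30.5 tip behind axis 41.1 lateral 0.5 height 80.2 mm; lean at contact 20.6 deg; to upright 0.75 units f [-1.7  0.6 -2.4] toolz [-0.148 -0.035 -0.988]
```

```bash
python3 -m jog '[0,0,0,0.5,0, 0,0,0,0.4,0]' >/dev/null; python3 push.py;  python3 -m jog '[0,0.4,0,0.05,0]' >/dev/null; python3 push.py
```

```text
t 30.72 tip behind axis 35.6 lateral 1.5 height 41.8 mm; lean at contact 30.5 deg; to upright 0.61 units f [-1.6 -0.7 -3.1] toolz [-0.15  -0.035 -0.988]
t 30.85 tip behind axis 16.7 lateral 2.0 height 41.1 mm; lean at contact 7.8 deg; to upright 0.14 units f [-3.3 -1.5 -0.9] toolz [-0.154 -0.035 -0.987]
```

```bash
python3 -m jog '[0,0.15,0,0.03,0, 0,0,0,0,0]' >/dev/null;  python3 -m jog '[0,0.1,0,0.02,0, 0,0,0,0,0]'>/dev/null;  python3 push.py
python3 - <<'E'
from h import *
s1=snap("side","s19").astype(int);s0=cv2.imread("pics/side0.png")[:,:,::-1].astype(int);d=np.abs(s1-s0).sum(2)
for v in range(158,182): print(v,"".join("#" if d[v,u]>60 else "." for u in range(276,310)))
E
```

```text
t 31.23 tip behind axis 7.5 lateral 1.9 height 42.8 mm; lean at contact -4.7 deg; to upright -0.09 units f [ 0.4  0.2 -0.6] toolz [-0.152 -0.035 -0.988]
158 .............###############......
159 .............###############......
160 .............###############......
161 .................##########.......
162 ..................#########.......
163 ..................#########.......
164 ...........#.....##########.......
165 ...........###############........
166 ...........#############..........
167 ...........###########............
168 .............#######..............
169 ............#...###...............
170 ..........######..................
171 ..........#######.#...............
172 ..........#########...............
173 ..........##########..............
174 .........############.............
175 .......###############............
176 .......###############............
177 .......################...........
178 ......#################...........
179 ......##################..........
180 .......#################..........
181 .....###################..........
```

```bash
python3 -m jog '[0,-0.1,0,0,0, 0,-0.1,0,0,0, 0,-0.15,0,0,0, 0,-0.2,0,0,0, 0,-0.4,0,0,0, 0,-0.5,0,-0.3,0, 0,-0.4,0,-0.6,0, 0,0,0,-0.6,0]' >/dev/null; python3 chk2.py w20 | cut -c1-110
```

```text
ball [252.980896    73.99653625] pred [252.49004333  74.83295733]
19 xxxxxxxxxxxxxxxxxxxxxxxxxxxxxxxxxxxxxxxxxxxxxxxxxxxxxxxxxxxx
21 xxxxxxxxxxxxxxxxxxxxxxxxxxxxxxxxxxxxxxxxxxxxxxxxxxxxxxxxxxxx
23 xxxxxxxxxxxxxxxxxxxxxxxxxxxxxxxxxxxxxxxxxxxxxxxxxxxxxxxxxxxx
25 oooooooooooooooooooooooooooooooooooooooooooooooooooooooooooo
27 oooooooooooooooooooooooooooooooooooooooooooooooooooxxxoooooo
29 ------------------------------------------------------------
31 -----------------------------#oo##o#------------------------
33 -----------------------###############oo#--------#----------
35 -#----#------#-#----oo#####################o---#######-###-#
37 ----------------..##########################oo--------------
39 ------------....##############################o-------------
41 ---------......o#################################-----------
43 ------.........##################################o..##------
45 ----..........o###################################....-#####
47 ##...........o####################################-.....--##
49 -............######################################.......--
51 .......
[... 767 characters left out ...]
..........#x#oooxxx###oxxoo####ox-#oxx................
77 ................##-xo-xo##ox-----xxxo#oxxx-.................
79 ..................#.-xx##oxxxxxxxxxxxxx--...................
81 ...................###---xxxxoooooxx--......................
83 ......................####.-----...#........................
col0 224
-3 top [array([252.5,  18.6]), array([252.7,  58.5])] base [np.float64(46.1), np.float64(78.8)]
0 top [array([252.5,  24.6]), array([252.8,  65.1])] base [np.float64(48.0), np.float64(81.2)]
3 top [array([252.6,  30.9]), array([252.8,  71.8])] base [np.float64(50.0), np.float64(83.5)]
6 top [array([252.6,  37.2]), array([252.8,  78.4])] base [np.float64(52.0), np.float64(85.8)]
```

Run:
```python
from h import *
s1=snap("side","s21").astype(int);s0=cv2.imread("pics/s9.png")[:,:,::-1].astype(int)
print("pin region diff px",(np.abs(s1-s0).sum(2)[145:180,250:272]>90).sum());o=observe();print(o["clock"],o["position"],o["force"])
print(sign_off())
```

```text
pin region diff px 11
32.1 [ 0.7057854  -0.00233319  0.22874649] [-0.83936846  0.44347435 -0.24565535]
the job is handed in; nothing more can be done
None
```

The pin is home in the lug and the bulb stands in the brass ring, so I handed the job in at about 32 s. My last check showed the bulb leaning slightly, about 3°.

**What I did**
- **Pin:** The tool always points down, so I tilted the pin to about 30° in the grip by levering its tip against the stand's hole. I then pushed it into the eye until the collar met the lug and let go.
- **Bulb:** I gripped the larger bulb by its cap, carried it over the pin at height, lowered it into the ring and released it. I then tried to level it with one regrasp and three light finger pushes on the cap.

**Last checks**
- **Pin:** Right after release, the top of the grip was within 1 px of where it should be for a flush collar at 30°. At the end, the side view of the pin area differed from that earlier picture by 11 px. I put that down to noise or shadow and did not look into it further.
- **Bulb position:** The ball was within about 1 px (under 1 mm) of the ring's centre in the wrist view. The last side view I measured it in, before the final push, agreed.
- **Bulb level:** This is the doubtful one. The wrist camera shows a lean of about 2.5° backwards and 1–2° sideways. The side camera, read before the last push, showed it close to upright. After each push the bulb came back to about the same attitude, so the lean may be partly measurement error, but I could not confirm it is truly level.
- **Robot:** The gripper was well clear of everything, with the wrist force reading only noise.

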